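# Sort blood tubes by cap colour for the analyser

### The arm

A 6-joint arm with a two-finger parallel gripper is mounted at the origin on the work surface. World frame = base frame: x ahead of the robot, y to its left, z up, the work surface at z = 0. Lengths are in m, angles in rad, forces in N, time in s.
With the tool pointing down it reaches from about 0.275 to 0.825 m from the base axis. Payload 5.2 kg.
Tool frame: the origin (TCP) lies at the very end of the fingers, on their centre line; the grasp point (between the pads) lies manip.grip_point_offset behind it (manip.grip_point_offset is the distance from the TCP to the grasp point, in m); y points along the fingers, x is the direction in which the jaws open and shut, and the axes are right-handed (so a half turn about y gives the same grasp; the last joint's range is limited). The gripper opens to 93 mm and grips with 3 to 60 N. Pads are 15 mm wide; open, the fingers measure 128 mm over their backs; the gripper's body (75 mm by 188 mm) begins 65 mm behind the grasp point.
Start: joints at [-1.342, 0.259, 1.535, -0, 1.348, -0.203], TCP at [0.23, -0.5, 0.219] pointing down, gripper open.
Joint ranges: [-3.14, 3.14], [-0.91, 2.08], [0.19, 2.58], [-1.22, 4.36], [0.22, 2.71], [-3.12, 3.12]. Speed limits (rad/s): [2.57, 2.57, 3.14, 3.14, 3.14, 3.14].

### API

Orientations are given as a 3x3 rotation matrix whose columns are the frame's x, y, z axes.
In Python, from rig import manip gives the robot as it stands. The module is installed in compiled form; this text tells all that it offers.
- The arm moves only by the shell command python3 -m pendant 'ROWS' [FORCE]. ROWS is a JSON object of lists of equal length, an entry for each row: "offset": the shift along the tool's x, y, z in mm, a list of three; "yaw": the turn about the tool's y in rad; "gripper": the finger opening in mm, from 0 to 93. A call has 1 to 5 rows; each row shifts and turns the pose as measured when the row begins, along the tool's axes as they then stand; what a row does not reach is not made up. A row lasts 1/12 s, in which the tool goes at most 41.7 mm and 7.16 degrees, less where a joint would pass 70% of its speed; a pose out of reach is approached as far as the arm can. A call with a gripper value outside its range is refused whole. The fingers move at their own pace and stop on an object; FORCE is the grip in N (left out, the last holds). Time passes only in rows, so rows that do not move let the fingers close. It gives the time, the measured TCP pose, the force and the opening at its end, in the units of the state.
- manip.state(): the state, without advancing time (a new reading comes with each control period).
- manip.read_camera(name): name is "side" or "top" or "wrist"; returns a dict with "image" (420x560x3 uint8, blue, green, red), "z_map" (420x560 float32, m along the optical axis (not along the pixel's ray), 0 where there is no reading), "intrinsics" (3x3 intrinsics, pixels), "cam_to_world" (4x4, takes a point from camera to world coordinates). Camera axes: x right, y down, z forward; pixel columns grow to the right and rows downward; lengths in m; the calibration is good to about 2 mm. A picture is of the moment at which its call begins.
- manip.sign_off(): hands the job in, once; it reports no verdict.
The state is a dict: "time": time; "qpos": joint angles; "qvel": joint speeds; "effort": joint torques, N m; "position": TCP position; "ee_rot": TCP orientation; "wrist_force": force on the tool from outside, world axes, zero at the start; "moment": the same for the moment, N m; "grip_width": finger opening in m.
Only numpy, scipy, OpenCV 4.12 (cv2) and the standard library are available. Lean on these libraries where they do the work, as an engineer would, in place of code of your own. Each camera call takes 0.05 s, during which the arm holds its last target.

### The job

Sort the four capped blood tubes, each in its round carrier, into the trays that match their cap colours, one carrier to a place (the carriers' colours do not matter). The pink-capped tube is urgent: set it down in its tray before you move any of the others. Keep the tubes upright, set each one down flat on its tray's floor rather than dropping it, let go of it, and leave the bottle, the vial and the box alone.

Things in the scene. Friction and masses are not known exactly. Their poses are not given: they have to be found in the camera images.
- tube_pink: Blood tube upright in a round carrier, one rigid body, about 70 g: carrier 40 mm across, 22 mm tall; tube 13 mm across; pink-red cap 17 mm across, 60 to 80 mm above the origin, with a 10 mm wide nipple up to 96 mm (top); white carrier. Round about z (any grasp yaw). Origin: centre of the underside, z up. Tips easily if pushed near the top; grip the cap from above, 60 to 80 mm above the origin.
- tube_lavender_white: Blood tube upright in a round carrier, one rigid body, about 70 g: carrier 40 mm across, 22 mm tall; tube 13 mm across; lavender cap 17 mm across, 60 to 94 mm above the origin (top); white carrier. Round about z (any grasp yaw). Origin: centre of the underside, z up. Tips easily if pushed near the top; grip the cap from above, 60 to 94 mm above the origin.
- tube_lavender_black: Blood tube upright in a round carrier, one rigid body, about 70 g: carrier 40 mm across, 22 mm tall; tube 13 mm across; lavender cap 17 mm across, 60 to 94 mm above the origin (top); black carrier. Round about z (any grasp yaw). Origin: centre of the underside, z up. Tips easily if pushed near the top; grip the cap from above, 60 to 94 mm above the origin.
- tube_green: Blood tube upright in a round carrier, one rigid body, about 70 g: carrier 40 mm across, 22 mm tall; tube 13 mm across; green cap 17 mm across, 60 to 94 mm above the origin (top); grey carrier. Round about z (any grasp yaw). Origin: centre of the underside, z up. Tips easily if pushed near the top; grip the cap from above, 60 to 94 mm above the origin.
- tray_pink: Pink-red open tray fixed to the bench, 72 x 72 mm outside, 14 mm high, walls 5 mm, floor 5 mm thick. One place, 62 x 62 mm inside, for one carrier, centred on the origin. Origin at the centre of its underside (floor's top 5 mm above), z up.
- tray_lavender: Lavender open tray fixed to the bench, 72 mm along its x by 139 mm along its y outside, 14 mm high, walls 5 mm, floor 5 mm thick. A 5 mm wall across the middle, as high as the others, makes two places of 62 x 62 mm, one carrier each, centred 33.5 mm either side of the origin along the tray's y axis. Origin at the centre of its underside (floor's top 5 mm above), z up.
- tray_green: Green open tray fixed to the bench, 72 x 72 mm outside, 14 mm high, walls 5 mm, floor 5 mm thick. One place, 62 x 62 mm inside, for one carrier, centred on the origin. Origin at the centre of its underside (floor's top 5 mm above), z up.
- reagent_bottle: Bystander: white bottle with blue cap, 52 mm in diameter, 100 mm tall, standing loose; origin at the centre of its underside. Leave it alone.
- control_vial: Bystander: small amber vial with yellow cap, 28 mm in diameter, 50 mm tall, standing loose; origin at the centre of its underside. Leave it alone.
- label_box: Bystander: small cardboard box, 70 x 50 x 35 mm tall, lying loose; origin at the centre of its underside. Leave it alone.
Mind the look-alikes: they are no part of the job. What is shaped like the tube_lavender_white but orange is not meant.

How it is judged:
By the outcome, as a careful person would: the job done as asked, in the order asked, and still so for the second after the job is handed in, with the robot touching nothing.
It also fails if it takes over 120 s, if anything falls off the work surface, if the arm or the gripper's body presses on something with over 40 N, if the wrist force passes 120 N, or if a joint passes its speed limit or range.

## Working session

There is one attempt and no reset: what is moved stays moved. The work goes in short steps, Python scripts to look and compute and a shell command to move; the robot and the scene stay as the last step left them, time stands still between calls to the robot, and variables do not carry over. Pictures are saved under pics/ and viewed, and the job is handed in when it is done.

```bash
mkdir -p pics; ls
python3 - <<'E'
from rig import manip
import cv2,numpy as np
s=manip.state()
for k,v in s.items(): print(k,np.round(v,4).tolist())
print(manip.grip_point_offset)
for n in("top","side","wrist"):
    c=manip.read_camera(n); cv2.imwrite(f"pics/{n}0.png",c["image"])
    np.savez(f"{n}0.npz",**c)
    print(n,np.round(c["intrinsics"],1).tolist(),np.round(c["cam_to_world"],3).tolist())
E
```

```text
pics
time 0.0
qpos [-1.3418, 0.2593, 1.5361, -0.0, 1.348, -0.2028]
qvel [-0.0001, -0.0003, -0.0, -0.002, 0.0007, 0.0002]
effort [-0.0012, -43.7322, -28.4003, 0.0718, 0.0413, -0.0002]
position [0.2301, -0.499, 0.2178]
ee_rot [[0.4185, -0.0004, 0.9082], [-0.9082, 0.0017, 0.4185], [-0.0018, -1.0, 0.0003]]
wrist_force [1.1106, -0.1268, 0.1758]
moment [-0.0219, 0.0021, 0.0276]
grip_width 0.0929
0.0188
top [[382.0, 0.0, 284.4], [0.0, 382.0, 202.6], [0.0, 0.0, 1.0]] [[-0.017, -0.995, 0.097, 0.435], [-1.0, 0.015, -0.023, 0.007], [0.021, -0.097, -0.995, 0.885], [0.0, 0.0, 0.0, 1.0]]
side [[543.8, 0.0, 279.1], [0.0, 543.8, 201.1], [0.0, 0.0, 1.0]] [[0.958, -0.145, 0.247, 0.178], [-0.286, -0.499, 0.818, -1.141], [0.005, -0.855, -0.519, 0.752], [0.0, 0.0, 0.0, 1.0]]
wrist [[362.7, 0.0, 280.5], [0.0, 362.7, 207.0], [0.0, 0.0, 1.0]] [[0.419, -0.874, -0.245, 0.298], [-0.908, -0.403, -0.112, -0.468], [-0.001, 0.269, -0.963, 0.383], [0.0, 0.0, 0.0, 1.0]]
```

View pics/top0.png

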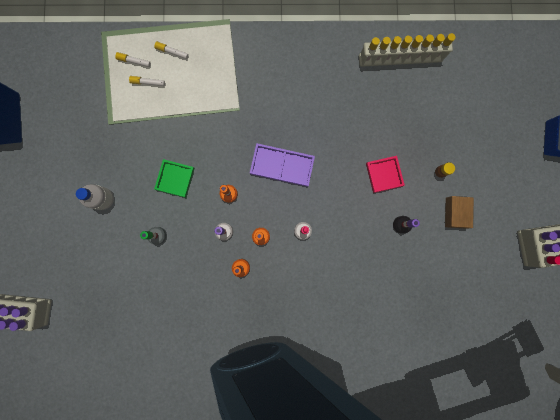

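View pics/side0.png

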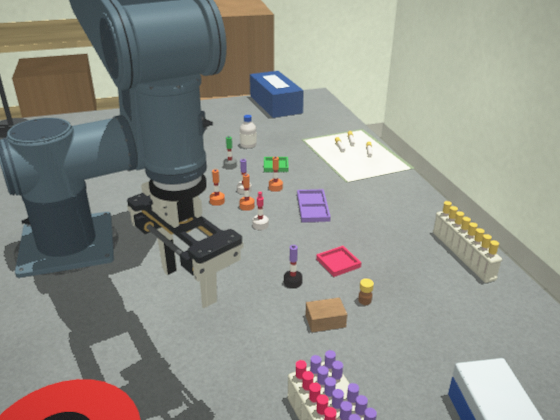

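Top view: the pink tube is at (303,231), lavender/white carrier at (222,232), lavender/black carrier at (404,225) and green at (152,236). The orange look-alikes are at (229,194), (261,237) and (241,268). The trays are green (175,179), lavender (282,165) and pink (385,175). In the side view the pink cap is at about (260,200), with the black-carrier tube at (293,255).

```bash
cat > h.py <<'E'
import cv2,numpy as np
def ray(c,u,v):
    K=c["intrinsics"];T=c["cam_to_world"]
    d=T[:3,:3]@np.array([(u-K[0,2])/K[0,0],(v-K[1,2])/K[1,1],1.0]); return T[:3,3],d
def onplane(c,u,v,z):
    o,d=ray(c,u,v); return o+d*(z-o[2])/d[2]
def zpt(c,u,v,z):
    o,d=ray(c,u,v); return o+d*z
def tri(r1,r2):
    (o1,d1),(o2,d2)=r1,r2
    A=np.c_[d1,-d2]; t=np.linalg.lstsq(A,o2-o1,rcond=None)[0]
    p,q=o1+t[0]*d1,o2+t[1]*d2; return (p+q)/2,np.linalg.norm(p-q)
def hsv(c): return cv2.cvtColor(c["image"],cv2.COLOR_BGR2HSV)
RNG={"pink":(168,179),"lav":(125,145),"green":(50,75),"orange":(3,14)}
def blobs(c,name,amin=8,smin=90,vmin=60):
    h=hsv(c);lo,hi=RNG[name]
    m=cv2.inRange(h,(lo,smin,vmin),(hi,255,255))
    n,l,st,ce=cv2.connectedComponentsWithStats(m)
    return [(ce[i],st[i],l==i) for i in range(1,n) if st[i][4]>=amin]
E
python3 - <<'E'
from h import *
for n in("top","side"):
    c=dict(np.load(f"{n}0.npz"))
    for k in RNG:
        for ce,st,m in blobs(c,k):
            z=c["z_map"][m]; ys,xs=np.nonzero(m)
            P=np.array([zpt(c,x,y,zz) for x,y,zz in zip(xs,ys,z) if zz>0])
            if len(P)==0: continue
            print(n,k,np.round(ce,1),st.tolist(),"med",np.round(np.median(P,0),3),"zrange",np.round(np.percentile(P[:,2],[3,97]),3))
E
python3 - <<'E'
import cv2
a=cv2.imread('pics/top0.png')[130:290,60:490]; cv2.imwrite('pics/top0c.png',cv2.resize(a,(800,298),interpolation=cv2.INTER_CUBIC))
E
```

```text
top pink [384.8 173.8] [366, 155, 39, 38, 1040] med [ 0.585 -0.249  0.006] zrange [0.001 0.016]
top pink [304.5 229.7] [301, 226, 8, 8, 56] med [ 0.455 -0.052  0.081] zrange [0.024 0.097]
top pink [553.2 259.5] [546, 255, 14, 10, 108] med [ 0.384 -0.575  0.086] zrange [0.065 0.094]
top lav [281.8 164.7] [250, 144, 64, 42, 1859] med [ 0.61  -0.008  0.006] zrange [0.002 0.016]
top lav [412.7 222.8] [407, 219, 13, 8, 74] med [ 0.466 -0.278  0.092] zrange [0.066 0.096]
top lav [219.  230.6] [215, 227, 9, 8, 48] med [0.456 0.125 0.094] zrange [0.077 0.097]
top lav [553.2 234.8] [547, 231, 13, 9, 83] med [ 0.435 -0.574  0.091] zrange [0.077 0.094]
top lav [553.6 247. ] [544, 243, 16, 9, 83] med [ 0.41  -0.575  0.091] zrange [0.072 0.096]
top lav [ 11.9 310.9] [0, 305, 27, 12, 221] med [0.303 0.546 0.091] zrange [0.073 0.095]
top lav [ 11.2 324. ] [0, 318, 25, 13, 206] med [0.277 0.539 0.09 ] zrange [0.07  0.095]
top green [173.9 178.1] [154, 159, 40, 39, 1057] med [0.582 0.242 0.006] zrange [0.002 0.016]
top green [145.2 234.2] [140, 231, 13, 8, 60] med [0.452 0.276 0.093] zrange [0.052 0.
[... 1196 characters left out ...]
 0.238 0.007] zrange [0.002 0.015]
side orange [275.1 163.6] [273, 157, 6, 15, 67] med [0.543 0.108 0.079] zrange [0.059 0.094]
side orange [215.3 176. ] [212, 169, 7, 15, 86] med [0.376 0.082 0.079] zrange [-0.001  0.095]
side orange [245.4 180.9] [242, 173, 7, 17, 91] med [0.445 0.036 0.077] zrange [0.046 0.094]
side orange [275.4 184.8] [269, 179, 14, 12, 148] med [0.542 0.102 0.017] zrange [0.002 0.025]
side orange [216.9 198.4] [210, 192, 15, 13, 166] med [0.374 0.076 0.018] zrange [0.001 0.025]
side orange [246.5 203.4] [239, 197, 16, 13, 167] med [0.443 0.03  0.018] zrange [-0.     0.025]
side orange [364.6 297.7] [359, 292, 13, 13, 132] med [ 0.584 -0.393  0.019] zrange [0.005 0.029]
```

View pics/top0c.png

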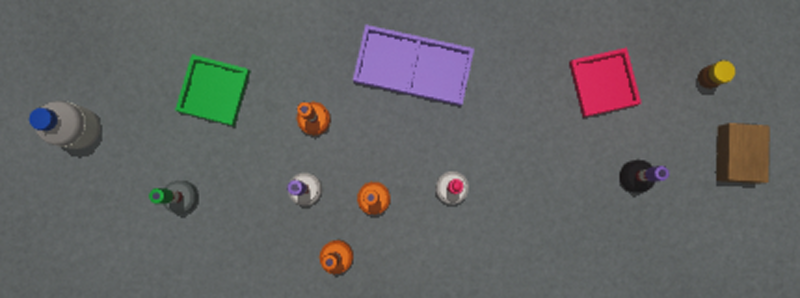

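View pics/wrist0.png

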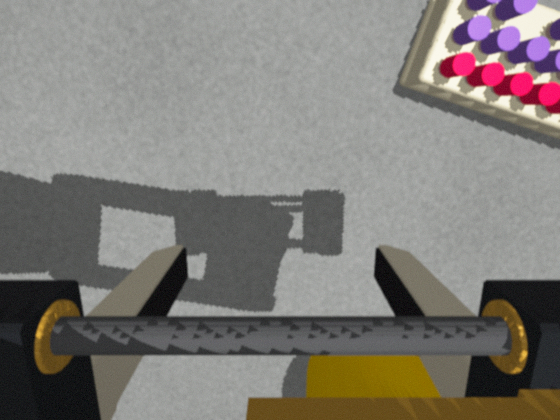

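```bash
cat > meas.py <<'E'
from h import *
T=dict(np.load("top0.npz"));S=dict(np.load("side0.npz"))
def tops(c,k,near,zmin=0.088):
    # centroid of cap-coloured pixels whose depth puts them on the cap top
    h=hsv(c);lo,hi=RNG[k];m=cv2.inRange(h,(lo,60,40),(hi,255,255))
    ys,xs=np.nonzero(m);out=[]
    for x,y in zip(xs,ys):
        P=zpt(c,x,y,c["z_map"][y,x])
        if P[2]>zmin and np.linalg.norm(P[:2]-near)<0.03: out.append((x,y))
    return np.mean(out,0),len(out)
for nm,k,near in [("pink","pink",(.455,-.055)),("lavw","lav",(.456,.122)),("lavb","lav",(.466,-.282)),("green","green",(.452,.274))]:
    a,na=tops(T,k,near); 
    b,nb=tops(S,k,near)
    p,e=tri(ray(T,*a),ray(S,*b))
    print(nm,np.round(a,1),na,np.round(b,1),nb,"tri",np.round(p,4),"gap",round(e,4),"top@plane",np.round(onplane(T,*a,.095)[:2],4),"side@plane",np.round(onplane(S,*b,.095)[:2],4))
for nm,k in [("pink","pink"),("lav","lav"),("green","green")]:
    R={}
    for n,c in(("T",T),("S",S)):
        h=hsv(c);lo,hi=RNG[k];m=cv2.inRange(h,(lo,60,30),(hi,255,255)); 
        m=cv2.morphologyEx(m,cv2.MORPH_CLOSE,np.ones((3,3)))
        cs=cv2.findContours(m,cv2.RETR_EXTERNAL,cv2.CHAIN_APPROX_NONE)[0]
        best=None
        for q in cs:
            M=cv2.moments(q)
            if M["m00"]<100: continue
            ce=np.array([M["m10"],M["m01"]])/M["m00"]; P=onplane(c,*ce,.01)
            if P[0]>0.55 and abs(P[1])<.3 and (best is None or M["m00"]>best[1]): best=(q,M["m00"],ce)
        q=best[0].reshape(-1,2)
        W=np.array([onplane(c,x,y,.014)[:2] for x,y in q],np.float32)
        r=cv2.minAreaRect(W*1000); print(nm,n,"rect mm",np.round(r[0],1),np.round(r[1],1),round(r[2],1))
        R[n]=(W,r)
E
python3 meas.py
```

```text
pink [305.1 229.3] 18 [259.7 193.5] 14 tri [ 0.4568 -0.053   0.0909] gap 0.0015 top@plane [ 0.4559 -0.0525] side@plane [ 0.4558 -0.0599]
lavw [218.4 230.2] 52 [242.9 161. ] 19 tri [0.458  0.1266 0.0897] gap 0.0018 top@plane [0.4569 0.126 ] side@plane [0.4566 0.1163]
lavb [414.9 222.5] 57 [293.4 248. ] 43 tri [ 0.467  -0.2839  0.0898] gap 0.0014 top@plane [ 0.4662 -0.2818] side@plane [ 0.4654 -0.2907]
green [144.3 234.6] 48 [228.5 138.3] 17 tri [0.4514 0.2786 0.0896] gap 0.0015 top@plane [0.4506 0.2769] side@plane [0.4499 0.2669]
pink T rect mm [ 583.5 -246.9] [75. 77.] 11.8
pink S rect mm [ 582.7 -256.7] [83.  87.1] 11.9
lav T rect mm [608.4  -8.3] [139.5  74.6] 76.5
lav S rect mm [607.5 -18.4] [156.9  73.2] 76.6
green T rect mm [580.6 239.6] [76.7 74.9] 74.6
green S rect mm [601.  220.5] [90.6 28.4] 71.4
```

```bash
python3 -m pendant '{"offset":[[0,-10,0],[0,-10,0],[0,-10,0],[0,-10,0],[0,0,0]],"yaw":[0.11,0.11,0.11,0.1,0.003],"gripper":[93,93,93,93,93]}' 30
```

```text
time: 0.57
position: [0.2297, -0.4974, 0.2565]
ee_rot: [[-0.021, -0.002, 1.0], [-1.0, 0.008, -0.021], [-0.008, -1.0, -0.002]]
wrist_force: [0.2, 0.3, 0.6]
grip_width: 0.0929
```

```bash
python3 -m pendant '{"offset":[[-37,0,15],[-37,0,15],[-37,0,15],[-37,0,15],[-37,0,15]],"yaw":[-0.02,0,0,0,0],"gripper":[93,93,60,50,50]}'; python3 -m pendant '{"offset":[[-37,0,15],[-37,0,15],[-37,0,15],[-37,0,15],[-37,0,15]],"yaw":[0,0,0,0,0],"gripper":[50,50,50,50,50]}'
```

```text
time: 0.98
position: [0.3032, -0.3129, 0.2527]
ee_rot: [[0.005, -0.004, 1.0], [-1.0, 0.01, 0.005], [-0.01, -1.0, -0.004]]
wrist_force: [1.4, -0.8, -0.3]
grip_width: 0.0774
time: 1.4
position: [0.3758, -0.1174, 0.2512]
ee_rot: [[0.018, -0.006, 1.0], [-1.0, 0.012, 0.018], [-0.012, -1.0, -0.005]]
wrist_force: [0.7, 0.2, 0.0]
grip_width: 0.0504
```

```bash
python3 -m pendant '{"offset":[[-32,0,10],[-32,0,10],[0,0,0]],"yaw":[0,0,0],"gripper":[50,50,50]}'
python3 - <<'E'
from rig import manip
import cv2,numpy as np
c=manip.read_camera("wrist"); cv2.imwrite("pics/w1.png",c["image"]); s=manip.state(); np.savez("w1.npz",**c,pos=s["position"],rot=s["ee_rot"])
E
```

```text
time: 1.65
position: [0.3948, -0.0429, 0.2505]
ee_rot: [[0.035, -0.006, 0.999], [-0.999, 0.016, 0.035], [-0.016, -1.0, -0.005]]
wrist_force: [-0.3, 0.2, -0.1]
grip_width: 0.0499
```

View pics/w1.png

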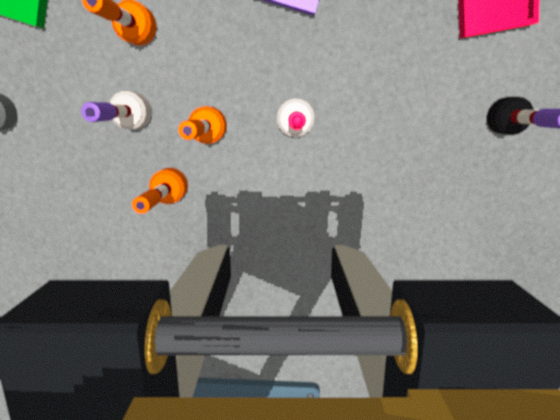

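The wrist view shows the pink cap with its nipple at (296,120) on a white carrier. Lavender/white is at (97,111), and the oranges are at (188,130), (143,203) and (97,5). The thing to reach for is the pink-capped one at (296,120): it is the only pink cap on a round carrier, and the other pink caps are in the rack at the far right. I'll confirm it in an enlarged crop and measure across the two views.

```bash
cat > mw.py <<'E'
import sys
from h import *
T=dict(np.load("top0.npz"))
def capface(c,k,near,zlo,zhi,r=0.02,smin=60):
    h=hsv(c);lo,hi=RNG[k];m=cv2.inRange(h,(lo,smin,40),(hi,255,255));ys,xs=np.nonzero(m);o=[]
    for x,y in zip(xs,ys):
        P=zpt(c,x,y,c["z_map"][y,x])
        if zlo<P[2]<zhi and np.linalg.norm(P[:2]-near)<r:o.append((x,y))
    return np.mean(o,0) if o else None,len(o)
E
python3 - <<'E'
from mw import *
W=dict(np.load("w1.npz"))
for k,near in(("pink",np.array([.456,-.053])),("lav",np.array([.457,.126]))):
    a,na=capface(W,k,near,.089,.102);b,nb=capface(T,k,near,.089,.102)
    p,e=tri(ray(W,*a),ray(T,*b)); print(k,a.round(1),na,b.round(1),nb,"tri",p.round(4),"gap",e.round(4),"w@.095",onplane(W,*a,.095).round(4),"t@.095",onplane(T,*b,.095).round(4))
a,na=capface(W,"pink",np.array([.456,-.053]),.06,.102); print(a,na)
# carrier discs: white
h=hsv(W); m=cv2.inRange(h,(0,0,170),(179,60,255)); m[230:]=0
n,l,st,ce=cv2.connectedComponentsWithStats(cv2.morphologyEx(m,cv2.MORPH_CLOSE,np.ones((7,7))))
for i in range(1,n):
    if st[i][4]>200: print("white",ce[i].round(1),st[i],onplane(W,*ce[i],.022).round(4))
cv2.imwrite("pics/w1c.png",cv2.resize(W["image"][70:170,240:360],(600,500),interpolation=cv2.INTER_CUBIC))
E
```

```text
pink [296.9 120.8] 70 [305.1 229.3] 18 tri [ 0.4563 -0.0528  0.0878] gap 0.0006 w@.095 [ 0.4568 -0.0523  0.095 ] t@.095 [ 0.4559 -0.0525  0.095 ]
lav [ 91.  111.2] 317 [218.4 230.2] 52 tri [0.4577 0.1267 0.091 ] gap 0.0012 w@.095 [0.4584 0.1247 0.095 ] t@.095 [0.4569 0.126  0.095 ]
[296.7247191  120.95505618] 178
white [271.3 110.5] [    0     0   560   230 80449] [ 0.4631 -0.0273  0.022 ]
white [537. 170.] [ 501  132   59   96 2163] [ 0.4111 -0.3166  0.022 ]
```

View pics/w1c.png

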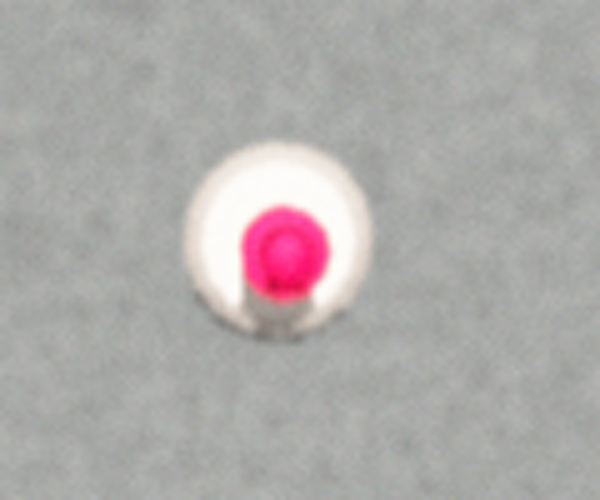

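Pink is confirmed at (0.4565, -0.0525). The measured height is 88–91 mm by triangulation and about 96 mm by depth, against 96 mm in the text, which is good enough. Moving over it now, then down.

```bash
python3 -m pendant '{"offset":[[7,0,31],[7,0,31],[0,30,0],[0,30,0],[0,20,0]],"yaw":[0,0,0,0,0],"gripper":[50,50,50,50,50]}'
```

```text
time: 2.12
position: [0.4618, -0.0612, 0.1704]
ee_rot: [[0.049, 0.004, 0.999], [-0.999, 0.006, 0.049], [-0.006, -1.0, 0.004]]
wrist_force: [-0.7, -0.3, -0.3]
grip_width: 0.0498
```

```bash
python3 -m pendant '{"offset":[[-8,0,-5],[0,25,0],[0,25,0],[0,0,0]],"yaw":[0,0,0,0],"gripper":[50,50,50,50]}'
python3 - <<'E'
from rig import manip
import cv2,numpy as np
c=manip.read_camera("wrist"); cv2.imwrite("pics/w2.png",c["image"]); print(manip.state()["position"].round(4) if hasattr(manip.state()["position"],"round") else manip.state()["position"])
E
```

```text
time: 2.45
position: [0.452, -0.0558, 0.1157]
ee_rot: [[0.05, -0.004, 0.999], [-0.999, 0.008, 0.051], [-0.008, -1.0, -0.004]]
wrist_force: [-0.2, -0.4, -1.1]
grip_width: 0.0503
[ 0.4531 -0.0562  0.1177]
```

View pics/w2.png

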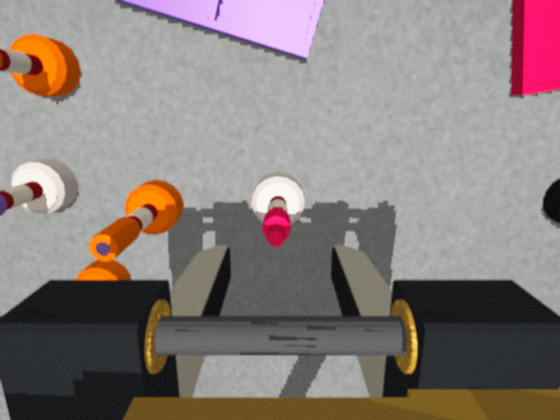

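```bash
cat > look.py <<'E'
import sys
from rig import manip
from mw import *
def look(name):
    c=manip.read_camera("wrist");cv2.imwrite(f"pics/{name}.png",c["image"]);np.savez(f"{name}.npz",**c)
    s=manip.state();return c,np.array(s["position"]),np.array(s["ee_rot"]),s
def go(pos,R,target):
    d=R.T@(np.array(target)-pos);return (d*1000).round(1)
E
python3 - <<'E'
from look import *
c,p,R,s=look("w3")
a,n=capface(c,"pink",np.array([.456,-.053]),.085,.105)
t=onplane(c,*a,.095); print(p.round(4),a,n,"face pt",t.round(4)); print(go(p,R,[t[0],t[1],.053]))
E
```

```text
[ 0.4545 -0.0566  0.1191] [274.81144781 236.25589226] 297 face pt [ 0.4589 -0.0526  0.095 ]
[-3.4 66.1  4.5]
```

```bash
python3 -m pendant '{"offset":[[-4,15,3],[0,20,0],[0,15,0],[0,0,0]],"yaw":[0,0,0,0],"gripper":[50,50,50,50]}'
```

```text
time: 2.88
position: [0.4638, -0.0557, 0.0772]
ee_rot: [[0.051, 0.016, 0.999], [-0.999, -0.0, 0.051], [0.001, -1.0, 0.016]]
wrist_force: [-0.1, 0.6, 0.1]
grip_width: 0.0499
```

```bash
python3 -m pendant '{"offset":[[-3,0,-7],[0,0,0],[0,0,0]],"yaw":[0,0,0],"gripper":[50,50,50]}'; python3 -m pendant '{"offset":[[0,0,0],[0,0,0]],"yaw":[0,0],"gripper":[50,50]}'
```

```text
time: 3.13
position: [0.4588, -0.0543, 0.082]
ee_rot: [[0.051, 0.022, 0.998], [-0.999, -0.003, 0.051], [0.004, -1.0, 0.022]]
wrist_force: [0.2, -0.2, 0.8]
grip_width: 0.0497
time: 3.3
position: [0.4599, -0.0548, 0.0845]
ee_rot: [[0.051, 0.026, 0.998], [-0.999, -0.004, 0.052], [0.006, -1.0, 0.026]]
wrist_force: [-0.4, -0.7, -0.4]
grip_width: 0.0498
```

Run:
```python
from rig import manip
import numpy as np
for i in range(4):
    s=manip.state();print(round(s["time"],3),np.round(s["position"],4),np.round(np.array(s["ee_rot"])[:,1],4),np.round(s["qvel"],3)); manip.read_camera("wrist")
```

```text
3.3 [ 0.4599 -0.0548  0.0845] [ 0.0259 -0.0044 -0.9997] [-0.001 -0.019 -0.01  -0.002  0.011 -0.001]
3.35 [ 0.46   -0.0548  0.0845] [ 0.0261 -0.0044 -0.9997] [ 0.     0.011  0.003 -0.    -0.007  0.001]
3.4 [ 0.4599 -0.0548  0.0842] [ 0.0256 -0.0042 -0.9997] [ 0.     0.009  0.008  0.001 -0.001  0.002]
3.45 [ 0.4596 -0.0546  0.0839] [ 0.0249 -0.0039 -0.9997] [ 0.     0.006  0.008  0.001  0.    -0.001]
```

```bash
python3 -m pendant '{"offset":[[-2,18,-3],[0,14,-1]],"yaw":[0,0],"gripper":[50,50]}'
python3 - <<'E'
from look import *
c,p,R,s=look("w4");c,p,R,s=look("w4"); print(p.round(4),R[:,1].round(4)); print(go(p,R,[.457,-.0525,.053]))
E
```

```text
time: 3.67
position: [0.4588, -0.0538, 0.0534]
ee_rot: [[0.052, 0.031, 0.998], [-0.999, -0.006, 0.052], [0.008, -1.0, 0.03]]
wrist_force: [0.3, 0.8, -0.5]
grip_width: 0.0497
[ 0.4577 -0.0536  0.0523] [ 0.0271 -0.0048 -0.9996]
[-1.1 -0.7 -0.6]
```

View pics/w4.png

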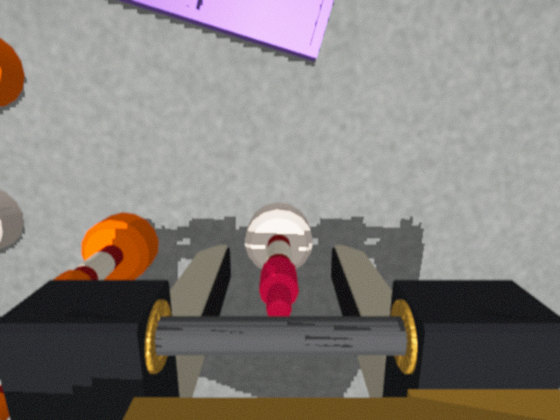

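Cap at (280,285), centred between the fingers. Closing.

```bash
python3 -m pendant '{"offset":[[-1,0,0],[0,0,0],[0,0,0],[0,0,0]],"yaw":[0,0,0,0],"gripper":[25,10,5,0]}' 20
```

```text
time: 4.1
position: [0.4584, -0.0527, 0.0536]
ee_rot: [[0.051, 0.027, 0.998], [-0.999, -0.005, 0.052], [0.006, -1.0, 0.027]]
wrist_force: [-0.4, 0.3, 0.0]
grip_width: 0.0278
```

```bash
python3 -m pendant '{"offset":[[0,0,0],[0,0,0],[0,0,0]],"yaw":[0,0,0],"gripper":[0,0,0]}' 20
```

```text
time: 4.35
position: [0.4594, -0.053, 0.0548]
ee_rot: [[0.051, 0.03, 0.998], [-0.999, -0.006, 0.052], [0.007, -1.0, 0.029]]
wrist_force: [0.4, 0.2, -1.3]
grip_width: 0.0168
```

Gripped at 16.8 mm. Lifting.

```bash
python3 -m pendant '{"offset":[[0,-15,0],[0,-25,0],[0,-30,0],[0,-5,0]],"yaw":[0,0,0,0],"gripper":[0,0,0,0]}'
python3 - <<'E'
from look import *
c,p,R,s=look("w5"); print(p.round(4),R.round(3).tolist(),s["grip_width"])
E
```

```text
time: 4.68
position: [0.4547, -0.0518, 0.1301]
ee_rot: [[0.051, 0.023, 0.998], [-0.999, -0.003, 0.051], [0.004, -1.0, 0.023]]
wrist_force: [1.1, 0.1, -0.1]
grip_width: 0.0166
[ 0.4543 -0.0517  0.1292] [[0.051, 0.022, 0.998], [-0.999, -0.003, 0.051], [0.004, -1.0, 0.022]] 0.01644968902088345
```

View pics/w5.png

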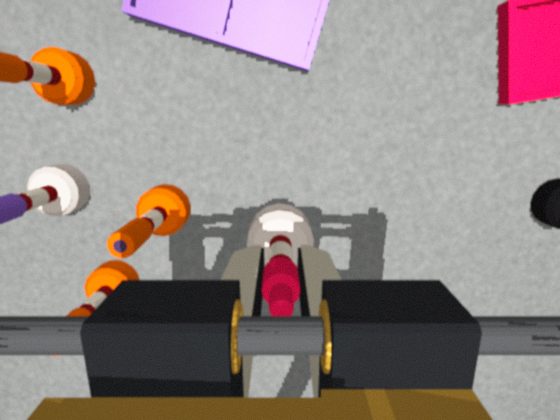

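```bash
python3 -m pendant '{"offset":[[30,0,9],[35,0,9],[35,0,9],[35,0,9]],"yaw":[0,0,0,0],"gripper":[0,0,0,0]}'
cat > tray.py <<'E'
from look import *
def tray(c,k,near,zp=.014,full=True):
    h=hsv(c);lo,hi=RNG[k];m=cv2.inRange(h,(lo,80,60),(hi,255,255));m=cv2.morphologyEx(m,cv2.MORPH_CLOSE,np.ones((5,5)))
    cs=cv2.findContours(m,cv2.RETR_EXTERNAL,cv2.CHAIN_APPROX_NONE)[0];b=None
    for q in cs:
        M=cv2.moments(q)
        if M["m00"]<300: continue
        ce=np.array([M["m10"],M["m01"]])/M["m00"];d=np.linalg.norm(onplane(c,*ce,.01)[:2]-near)
        if d<.08 and (b is None or M["m00"]>b[1]): b=(q,M["m00"],ce)
    if b is None: return None
    q=b[0].reshape(-1,2);W=np.array([onplane(c,x,y,zp)[:2] for x,y in q],np.float32)
    r=cv2.minAreaRect(W*1000);return r,cv2.boundingRect(b[0]),b[2]
E
python3 - <<'E'
from tray import *
c,p,R,s=look("w6"); print(p.round(4),R.round(3).tolist(),s["grip_width"])
print(tray(c,"pink",np.array([.583,-.247])))
E
```

```text
time: 5.07
position: [0.495, -0.1808, 0.128]
ee_rot: [[0.061, 0.019, 0.998], [-0.998, 0.001, 0.061], [-0.0, -1.0, 0.019]]
wrist_force: [1.2, 0.4, -0.5]
grip_width: 0.0162
[ 0.4978 -0.188   0.1282] [[0.058, 0.022, 0.998], [-0.998, -0.004, 0.058], [0.005, -1.0, 0.022]] 0.016640442573766234
(((584.7243041992188, -247.0529327392578), (73.04719543457031, 74.08443450927734), 11.950591087341309), (323, 33, 107, 117), array([394.0774104,  98.7576152]))
```

View pics/w6.png

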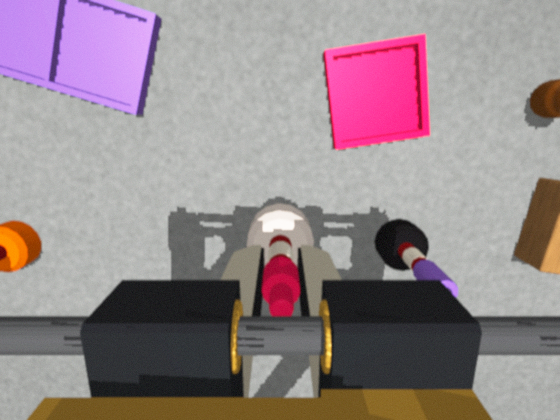

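The pink tray is at pixels (323–430, 33–150), held tube intact at (280,290). Checking the tray height across two views.

Run:
```python
from tray import *
W=dict(np.load("w6.npz"))
def corners(c,k,near):
    h=hsv(c);lo,hi=RNG[k];m=cv2.inRange(h,(lo,80,60),(hi,255,255));m=cv2.morphologyEx(m,cv2.MORPH_CLOSE,np.ones((5,5)))
    for q in cv2.findContours(m,cv2.RETR_EXTERNAL,cv2.CHAIN_APPROX_NONE)[0]:
        M=cv2.moments(q)
        if M["m00"]<300: continue
        ce=np.array([M["m10"],M["m01"]])/M["m00"]
        if np.linalg.norm(onplane(c,*ce,.01)[:2]-near)<.05:
            a=cv2.approxPolyDP(cv2.convexHull(q),0.05*cv2.arcLength(q,True),True).reshape(-1,2)
            return a,ce
near=np.array([.584,-.247])
A,ca=corners(W,"pink",near);B,cb=corners(T,"pink",near)
print("centroid",tri(ray(W,*ca),ray(T,*cb)))
for a in A:
    pa=onplane(W,*a,.014)
    b=min(B,key=lambda b:np.linalg.norm(onplane(T,*b,.014)-pa)); p,e=tri(ray(W,*a),ray(T,*b)); print(a,b,p.round(4),e.round(4))
# floor depth
z=[zpt(W,x,y,W["z_map"][y,x])[2] for x in range(355,400,5) for y in range(70,125,5)]; print("floor by depth",np.median(z))
c,p,R,s=look("w7"); print(p.round(4),R[:,1].round(3))
# tube base under TCP: at grasp TCP=(.4594,-.053,.0548) with base (.457,-.0525,0): target
print(go(p,R,[.5845+.002,-.247,.128]))
```

```text
centroid (array([ 0.58048377, -0.24688833,  0.03520155]), np.float64(0.012421084183018013))
[424  33] [396 155] [ 0.6312 -0.2804 -0.0025] 0.0003
[429 135] [404 185] [ 0.5573 -0.2923  0.0081] 0.0002
[335 149] [373 192] [ 0.5421 -0.2205  0.0049] 0.0012
[324  50] [366 163] [ 0.6128 -0.2062  0.0035] 0.0025
floor by depth 0.0036224996205357907
[ 0.4966 -0.1849  0.1279] [ 0.021 -0.001 -1.   ]
[67.   1.9 86.3]
```

```bash
python3 -m pendant '{"offset":[[22,0,29],[22,0,29],[16,0,22]],"yaw":[0,0,0],"gripper":[0,0,0]}'
python3 - <<'E'
from look import *
for i in range(3): c,p,R,s=look("w8"); print(p.round(4),R[:,1].round(3))
print(go(p,R,[.5865,-.247,.061]))
E
```

```text
time: 5.42
position: [0.5719, -0.236, 0.1218]
ee_rot: [[0.053, 0.005, 0.999], [-0.999, 0.009, 0.053], [-0.009, -1.0, 0.006]]
wrist_force: [0.5, 0.4, 0.0]
grip_width: 0.0165
[ 0.5759 -0.2391  0.1215] [ 0.009  0.007 -1.   ]
[ 0.5738 -0.2374  0.1214] [ 0.007  0.008 -1.   ]
[ 0.572  -0.2358  0.1214] [ 0.005  0.009 -1.   ]
[12.5 60.4 13.5]
```

View pics/w8.png

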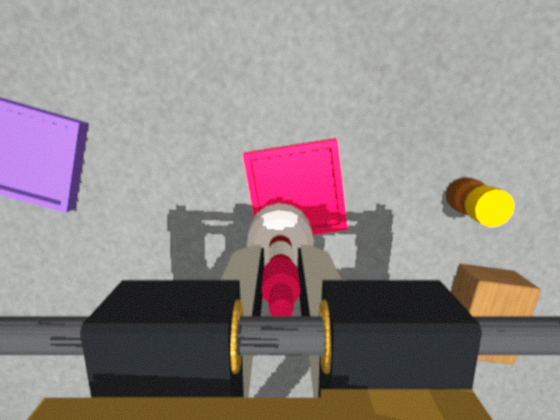

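```bash
python3 -m pendant '{"offset":[[12,0,14],[0,18,0],[0,18,0]],"yaw":[0,0,0],"gripper":[0,0,0]}'
python3 - <<'E'
from look import *
for i in range(3): c,p,R,s=look("w9"); print(p.round(4),R[:,1].round(3),np.round(s["wrist_force"],1))
print(go(p,R,[.5865,-.247,.061]))
E
```

```text
time: 5.82
position: [0.5859, -0.2441, 0.0855]
ee_rot: [[0.055, 0.006, 0.998], [-0.998, 0.01, 0.055], [-0.01, -1.0, 0.006]]
wrist_force: [-1.4, -0.0, -1.3]
grip_width: 0.0164
[ 0.5842 -0.243   0.0817] [ 0.001  0.013 -1.   ] [-1.   1.5 -3.9]
[ 0.5839 -0.2428  0.0829] [ 0.     0.013 -1.   ] [-1.2  0.4 -1.1]
[ 0.5848 -0.2434  0.0847] [ 0.002  0.012 -1.   ] [ 0.2  0.9 -0.4]
[ 3.9 23.6  1.5]
```

View pics/w9.png

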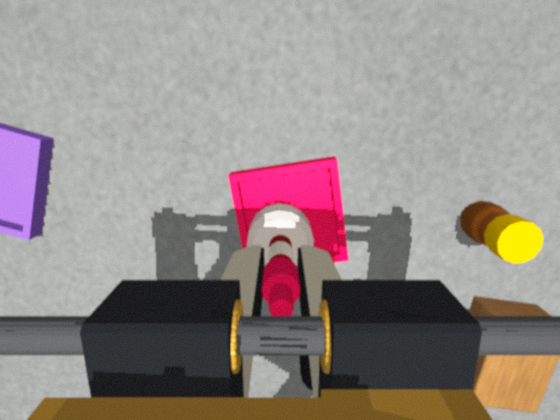

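```bash
python3 -m pendant '{"offset":[[4,9,2],[0,7,0]],"yaw":[0,0],"gripper":[0,0]}'
python3 - <<'E'
from look import *
for i in range(3): c,p,R,s=look("w10"); print(p.round(4),R[:,1].round(3),np.round(s["wrist_force"],1))
E
```

```text
time: 6.13
position: [0.5878, -0.247, 0.0708]
ee_rot: [[0.056, 0.006, 0.998], [-0.998, 0.01, 0.056], [-0.009, -1.0, 0.006]]
wrist_force: [-0.5, 1.5, -0.8]
grip_width: 0.0165
[ 0.5872 -0.2464  0.0697] [ 0.004  0.011 -1.   ] [-0.3 -0.1 -1.6]
[ 0.5872 -0.2463  0.0701] [ 0.004  0.011 -1.   ] [ 0.3  0.8 -0.7]
[ 0.5875 -0.2465  0.0707] [ 0.005  0.011 -1.   ] [-0.1 -0.5 -0.4]
```

```bash
python3 -m pendant '{"offset":[[0,6,0],[0,4,0]],"yaw":[0,0],"gripper":[0,0]}'
python3 - <<'E'
from look import *
for i in range(3): c,p,R,s=look("w11"); print(p.round(4),R[:,1].round(3),np.round(s["wrist_force"],1))
E
```

```text
time: 6.45
position: [0.5885, -0.247, 0.062]
ee_rot: [[0.056, 0.007, 0.998], [-0.998, 0.009, 0.056], [-0.008, -1.0, 0.008]]
wrist_force: [-0.9, 1.0, -0.7]
grip_width: 0.0165
[ 0.5883 -0.2469  0.0614] [ 0.007  0.009 -1.   ] [ 1.   0.2 -1.1]
[ 0.5882 -0.2469  0.0616] [ 0.007  0.009 -1.   ] [-0.6 -0.1  0. ]
[ 0.5883 -0.2469  0.0619] [ 0.007  0.009 -1.   ] [-0.9  0.5  0.1]
```

```bash
python3 -m pendant '{"offset":[[0,3,0],[0,2,0]],"yaw":[0,0],"gripper":[0,0]}'
python3 - <<'E'
from look import *
for i in range(3): c,p,R,s=look("w12"); print(p.round(4),R[:,1].round(3),np.round(s["wrist_force"],1))
E
```

```text
time: 6.77
position: [0.5894, -0.2474, 0.0593]
ee_rot: [[0.056, 0.009, 0.998], [-0.998, 0.008, 0.056], [-0.007, -1.0, 0.01]]
wrist_force: [-4.5, 3.6, 18.8]
grip_width: 0.0164
[ 0.5895 -0.2474  0.0594] [ 0.01   0.008 -1.   ] [-2.8  2.2  9.2]
[ 0.5894 -0.2473  0.0594] [ 0.009  0.008 -1.   ] [-3.1  1.9  9.7]
[ 0.5893 -0.2473  0.0593] [ 0.009  0.008 -1.   ] [-2.3  1.9  9. ]
```

View pics/w12.png

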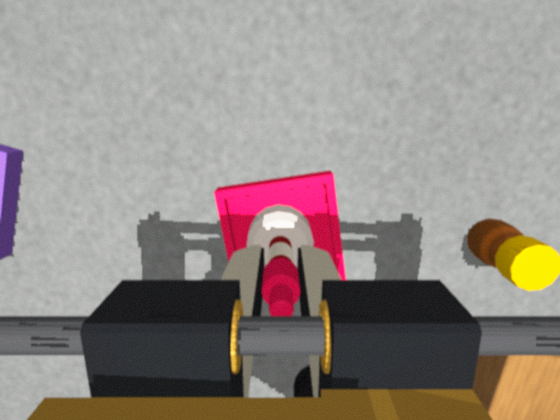

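Floor contact (9 N). Releasing.

```bash
python3 -m pendant '{"offset":[[0,0,0],[0,0,0],[0,0,0],[0,0,0]],"yaw":[0,0,0,0],"gripper":[45,45,45,45]}'
python3 - <<'E'
from look import *
for i in range(1): c,p,R,s=look("w13"); print(p.round(4),R[:,1].round(3),np.round(s["wrist_force"],1))
E
```

```text
time: 7.25
position: [0.5902, -0.2478, 0.0607]
ee_rot: [[0.056, 0.012, 0.998], [-0.998, 0.006, 0.056], [-0.005, -1.0, 0.012]]
wrist_force: [0.5, 0.6, -0.6]
grip_width: 0.0382
[ 0.5901 -0.2478  0.0606] [ 0.012  0.006 -1.   ] [ 0.7 -0.7  0.1]
```

View pics/w13.png

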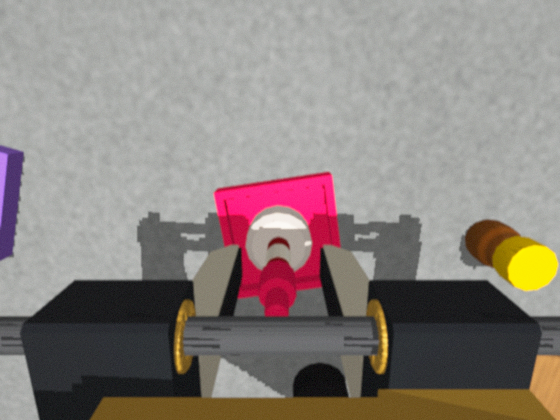

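```bash
python3 -m pendant '{"offset":[[0,-10,0],[0,-30,0],[0,-35,0],[0,-35,0],[0,-10,0]],"yaw":[0,0,0,0,0],"gripper":[50,50,50,50,50]}'
python3 - <<'E'
from look import *
c,p,R,s=look("w14"); print(p.round(4),R.round(3).tolist())
S=manip.read_camera("side");Tp=manip.read_camera("top")
cv2.imwrite("pics/sc14.png",np.hstack([cv2.resize(S["image"][180:320,220:420],(400,280)),cv2.resize(Tp["image"][130:270,320:520],(400,280))]))
E
```

```text
time: 7.72
position: [0.5856, -0.2468, 0.181]
ee_rot: [[0.056, 0.001, 0.998], [-0.998, 0.013, 0.056], [-0.013, -1.0, 0.001]]
wrist_force: [1.0, -0.1, 0.4]
grip_width: 0.0499
[ 0.5859 -0.247   0.1814] [[0.056, 0.002, 0.998], [-0.998, 0.013, 0.056], [-0.012, -1.0, 0.003]]
```

View pics/sc14.png

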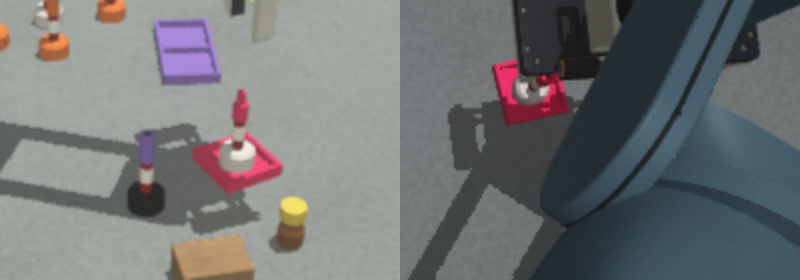

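View pics/w14.png

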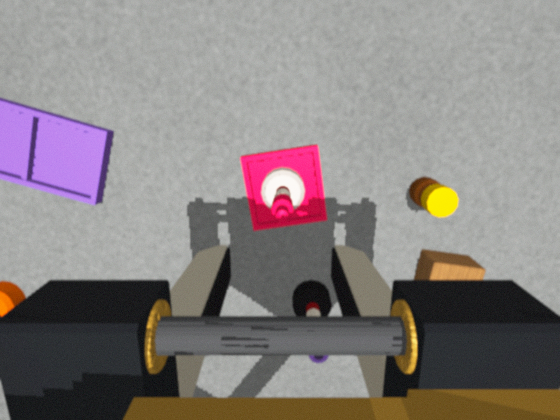

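The pink tube stands upright, flat in its tray and released: side crop (238,130), wrist view carrier at (283,190) inside the tray. The next candidates are the lavender caps at top-view (413,223) on a black carrier and (219,231) on a white one. Both belong in the lavender tray; the orange ones do not. I'll take the black-carrier one first.

```bash
python3 -m pendant '{"offset":[[5,-4,-35],[5,-4,-35],[5,-4,-35],[5,-4,-35],[5,-4,-35]],"yaw":[0,0,0,0,0],"gripper":[50,50,50,50,50]}'
python3 - <<'E'
from look import *
for i in range(2): c,p,R,s=look("w15"); print(p.round(4),R.round(3).tolist())
near=np.array([.4665,-.283])
a,n=capface(c,"lav",near,.088,.102,.025); b,nb=capface(T,"lav",near,.088,.102)
q,e=tri(ray(c,*a),ray(T,*b));print(a,n,onplane(c,*a,.094).round(4),onplane(T,*b,.094).round(4),"tri",q.round(4),e)
x,y=a.astype(int); cv2.imwrite("pics/w15c.png",cv2.resize(c["image"][max(0,y-60):y+60,max(0,x-70):x+70],(560,480)))
E
```

```text
time: 8.28
position: [0.4061, -0.2761, 0.1848]
ee_rot: [[0.063, -0.016, 0.998], [-0.998, 0.029, 0.063], [-0.03, -0.999, -0.014]]
wrist_force: [0.0, -1.3, 0.3]
grip_width: 0.0497
[ 0.4005 -0.2765  0.1849] [[0.062, -0.021, 0.998], [-0.998, 0.029, 0.063], [-0.031, -0.999, -0.019]]
[ 0.4036 -0.2766  0.1852] [[0.059, -0.017, 0.998], [-0.998, 0.029, 0.06], [-0.03, -0.999, -0.016]]
[300.31319911 116.85682327] 447 [ 0.467  -0.2831  0.094 ] [ 0.4662 -0.2822  0.094 ] tri [ 0.4666 -0.2832  0.0911] 0.0005466885675637992
```

View pics/w15c.png

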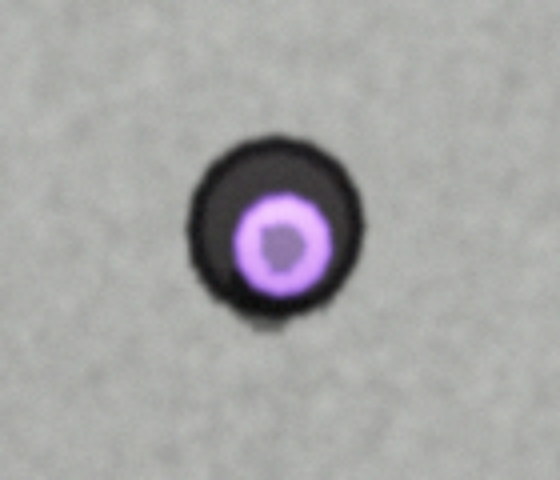

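Lavender cap on the black carrier, measured at (0.4668, -0.2828). Triangulated top is 91 mm against 94 mm in the text.

```bash
python3 -m pendant '{"offset":[[5,0,31],[5,0,31],[0,18,0]],"yaw":[0,0,0],"gripper":[50,50,50]}'
python3 - <<'E'
from look import *
for i in range(2): c,p,R,s=look("w16"); print(p.round(4),R.round(3).tolist())
print(go(p,R,[.4668,-.2828,.058]))
E
```

```text
time: 8.63
position: [0.4662, -0.2834, 0.1654]
ee_rot: [[0.051, -0.016, 0.999], [-0.998, 0.029, 0.052], [-0.03, -0.999, -0.014]]
wrist_force: [1.4, -0.2, 0.9]
grip_width: 0.0501
[ 0.4618 -0.2804  0.1595] [[0.052, -0.025, 0.998], [-0.998, 0.036, 0.053], [-0.037, -0.999, -0.023]]
[ 0.4601 -0.2795  0.16  ] [[0.052, -0.028, 0.998], [-0.998, 0.038, 0.053], [-0.04, -0.999, -0.026]]
[  7.7 101.6   9.2]
```

```bash
python3 -m pendant '{"offset":[[7,10,8],[0,15,0],[0,15,0]],"yaw":[0,0,0],"gripper":[50,50,50]}'
python3 - <<'E'
from look import *
for i in range(2): c,p,R,s=look("w16"); print(p.round(4),R.round(3).tolist())
print(go(p,R,[.4668,-.2828,.058]))
E
```

```text
time: 8.98
position: [0.4678, -0.2834, 0.1185]
ee_rot: [[0.054, -0.029, 0.998], [-0.998, 0.04, 0.055], [-0.041, -0.999, -0.027]]
wrist_force: [-1.9, 0.8, -0.1]
grip_width: 0.0501
[ 0.4662 -0.282   0.1153] [[0.053, -0.033, 0.998], [-0.998, 0.043, 0.055], [-0.045, -0.999, -0.031]]
[ 0.4661 -0.282   0.1166] [[0.053, -0.033, 0.998], [-0.998, 0.043, 0.055], [-0.045, -0.999, -0.031]]
[ 3.5 58.4  2.4]
```

The tool has picked up a slight tilt. I'll see whether hold rows relax it.

```bash
for i in 1 2; do python3 -m pendant '{"offset":[[0,0,0],[0,0,0],[0,0,0],[0,0,0],[0,0,0]],"yaw":[0,0,0,0,0],"gripper":[50,50,50,50,50]}'; done
```

```text
time: 9.5
position: [0.4663, -0.2819, 0.1191]
ee_rot: [[0.053, -0.033, 0.998], [-0.998, 0.043, 0.055], [-0.045, -0.999, -0.03]]
wrist_force: [0.1, -0.9, -0.0]
grip_width: 0.0498
time: 9.92
position: [0.4669, -0.2827, 0.121]
ee_rot: [[0.053, -0.03, 0.998], [-0.998, 0.04, 0.054], [-0.042, -0.999, -0.028]]
wrist_force: [0.7, 0.6, 0.2]
grip_width: 0.05
```

```bash
python3 -m pendant '{"offset":[[0,20,0],[0,0,0],[0,0,0]],"yaw":[0,0,0],"gripper":[50,50,50]}';  python3 -m pendant '{"offset":[[0,-20,0]],"yaw":[0],"gripper":[50]}'
python3 - <<'E'
from look import *
for i in range(3): c,p,R,s=look("w16"); print(p.round(4),R[:,1].round(3).tolist())
E
python3 -m pendant '{"offset":[[0,20,0],[0,0,0]],"yaw":[0,0],"gripper":[50,50]}'
```

```text
time: 10.17
position: [0.467, -0.2824, 0.1017]
ee_rot: [[0.053, -0.029, 0.998], [-0.998, 0.039, 0.054], [-0.041, -0.999, -0.027]]
wrist_force: [0.3, -0.1, -0.4]
grip_width: 0.0499
time: 10.25
position: [0.4652, -0.2811, 0.1186]
ee_rot: [[0.053, -0.035, 0.998], [-0.998, 0.045, 0.055], [-0.047, -0.998, -0.032]]
wrist_force: [-0.7, 0.2, -0.5]
grip_width: 0.05
[ 0.4681 -0.2838  0.1246] [-0.028, 0.038, -0.999]
[ 0.469  -0.2846  0.1243] [-0.025, 0.036, -0.999]
[ 0.4686 -0.2843  0.1233] [-0.026, 0.036, -0.999]
time: 10.57
position: [0.4688, -0.2842, 0.1039]
ee_rot: [[0.054, -0.023, 0.998], [-0.998, 0.034, 0.054], [-0.035, -0.999, -0.021]]
wrist_force: [0.0, 0.4, -0.8]
grip_width: 0.0502
```

That up-settle-down pattern takes tilt out; repeating it a few times.

```bash
cat > settle.py <<'E'
from look import *
for i in range(3): c,p,R,s=look("ws")
print(p.round(4),R[:,1].round(3).tolist())
E
for i in 1 2 3; do python3 -m pendant '{"offset":[[0,-35,0]],"yaw":[0],"gripper":[50]}' >/dev/null; python3 settle.py; python3 -m pendant '{"offset":[[0,35,0],[0,0,0]],"yaw":[0,0],"gripper":[50,50]}' | grep -E "pos|rot"; done
```

```text
[ 0.471  -0.2866  0.1412] [-0.02, 0.031, -0.999]
position: [0.471, -0.2862, 0.107]
ee_rot: [[0.054, -0.017, 0.998], [-0.998, 0.028, 0.054], [-0.029, -0.999, -0.015]]
[ 0.4727 -0.2882  0.1444] [-0.014, 0.025, -1.0]
position: [0.4729, -0.2879, 0.1106]
ee_rot: [[0.054, -0.012, 0.998], [-0.998, 0.023, 0.054], [-0.024, -1.0, -0.01]]
[ 0.4744 -0.2896  0.1481] [-0.009, 0.02, -1.0]
position: [0.4747, -0.2895, 0.1145]
ee_rot: [[0.054, -0.006, 0.998], [-0.998, 0.018, 0.055], [-0.018, -1.0, -0.005]]
```

```bash
python3 -m pendant '{"offset":[[0,-35,0]],"yaw":[0],"gripper":[50]}' >/dev/null; python3 settle.py; python3 -m pendant '{"offset":[[0,35,0],[0,0,0]],"yaw":[0,0],"gripper":[50,50]}' | grep -E "pos|rot"; python3 -m pendant '{"offset":[[0,-35,0]],"yaw":[0],"gripper":[50]}' >/dev/null; python3 settle.py; python3 -m pendant '{"offset":[[4,35,-8],[0,0,0]],"yaw":[0,0],"gripper":[50,50]}' | grep -E "pos|rot"
python3 - <<'E'
from look import *
s=manip.state();print(go(np.array(s["position"]),np.array(s["ee_rot"]),[.4668,-.2828,.058]))
E
```

```text
[ 0.476  -0.2911  0.1521] [-0.003, 0.015, -1.0]
position: [0.4765, -0.2911, 0.1187]
ee_rot: [[0.055, -0.001, 0.999], [-0.998, 0.013, 0.055], [-0.013, -1.0, -0.0]]
[ 0.4776 -0.2925  0.1563] [0.002, 0.01, -1.0]
position: [0.4704, -0.2969, 0.1226]
ee_rot: [[0.056, 0.004, 0.998], [-0.998, 0.008, 0.055], [-0.008, -1.0, 0.005]]
[-13.8  64.7  -3.1]
```

```bash
python3 -m pendant '{"offset":[[-13,0,-3],[0,0,0],[0,15,0],[0,0,0]],"yaw":[0,0,0,0],"gripper":[50,50,50,50]}' | grep -E "pos|rot"
python3 - <<'E'
from look import *
s=manip.state();print(go(np.array(s["position"]),np.array(s["ee_rot"]),[.4668,-.2828,.058]))
E
```

```text
position: [0.4668, -0.2836, 0.1096]
ee_rot: [[0.054, 0.003, 0.999], [-0.998, 0.01, 0.054], [-0.009, -1.0, 0.004]]
[-0.3 51.6 -0.1]
```

```bash
python3 -m pendant '{"offset":[[0,20,0],[0,20,0],[0,10,0],[0,0,0]],"yaw":[0,0,0,0],"gripper":[50,50,50,50]}' | grep -E "pos|rot"
python3 - <<'E'
from look import *
c,p,R,s=look("w17");print(p.round(4),R[:,1].round(3),go(p,R,[.4668,-.2828,.058]))
E
```

```text
position: [0.4705, -0.2862, 0.0635]
ee_rot: [[0.055, 0.008, 0.998], [-0.998, 0.005, 0.055], [-0.004, -1.0, 0.009]]
[ 0.471  -0.2867  0.0644] [ 0.009  0.004 -1.   ] [-4.1  6.3 -4. ]
```

View pics/w17.png

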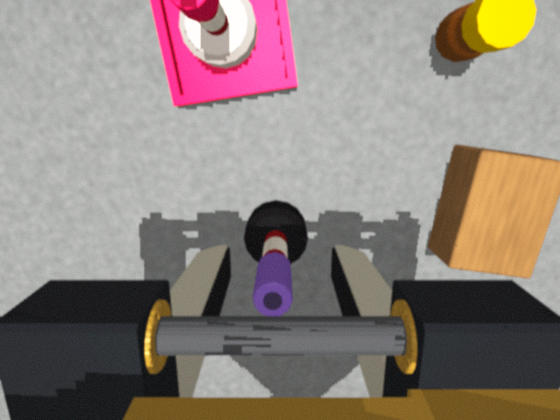

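```bash
python3 -m pendant '{"offset":[[-4,6,-4],[0,0,0]],"yaw":[0,0],"gripper":[50,50]}' | grep -E "pos|rot";python3 -m pendant '{"offset":[[0,0,0],[0,0,0],[0,0,0],[0,0,0],[0,0,0]],"yaw":[0,0,0,0,0],"gripper":[25,0,0,0,0]}' 20; python3 -m pendant '{"offset":[[0,0,0],[0,0,0]],"yaw":[0,0],"gripper":[0,0]}'
```

```text
position: [0.4676, -0.2836, 0.0598]
ee_rot: [[0.055, 0.011, 0.998], [-0.998, 0.002, 0.055], [-0.002, -1.0, 0.011]]
time: 13.87
position: [0.4688, -0.2848, 0.0629]
ee_rot: [[0.055, 0.014, 0.998], [-0.998, -0.001, 0.055], [0.002, -1.0, 0.014]]
wrist_force: [0.5, 0.5, -0.2]
grip_width: 0.021
time: 14.03
position: [0.4689, -0.2849, 0.0631]
ee_rot: [[0.055, 0.015, 0.998], [-0.998, -0.001, 0.055], [0.002, -1.0, 0.015]]
wrist_force: [-0.3, -0.5, -0.3]
grip_width: 0.0166
```

```bash
python3 -m pendant '{"offset":[[0,-15,0],[0,-30,0],[0,-35,0]],"yaw":[0,0,0],"gripper":[0,0,0]}' | grep -E "pos|rot|width"; python3 settle.py; python3 -m pendant '{"offset":[[-30,0,0],[-40,0,0],[-40,0,0],[-40,0,2],[-40,0,2]],"yaw":[0,0,0,0,0],"gripper":[0,0,0,0,0]}' | grep -E "pos|rot|width";python3 settle.py
```

```text
position: [0.4632, -0.2807, 0.137]
ee_rot: [[0.055, 0.001, 0.999], [-0.998, 0.011, 0.055], [-0.011, -1.0, 0.002]]
grip_width: 0.0165
[ 0.466  -0.2833  0.1406] [0.01, 0.003, -1.0]
position: [0.4578, -0.0948, 0.135]
ee_rot: [[0.042, 0.006, 0.999], [-0.999, 0.002, 0.042], [-0.002, -1.0, 0.006]]
grip_width: 0.0165
[ 0.4577 -0.0933  0.1352] [0.005, 0.003, -1.0]
```

Run:
```python
from tray import *
c,p,R,s=look("w18");print(p.round(4),R[:,1].round(3));print(tray(c,"lav",np.array([.609,-.008])), tray(T,"lav",np.array([.609,-.008])))
z=[[x,y,zpt(c,x,y,c["z_map"][y,x])[2].round(4)] for x,y in((220,40),(240,60),(140,60))];print(z)
```

```text
[ 0.4585 -0.0953  0.1355] [ 0.006  0.002 -1.   ]
(((578.3524780273438, -7.220100402832031), (45.84596633911133, 146.09762573242188), 2.7762451171875), (66, 0, 206, 70), array([129.34873294,  16.66621183])) (((608.5269165039062, -8.312797546386719), (138.6785430908203, 74.14250946044922), 76.67737579345703), (250, 143, 65, 44), array([281.87970133, 164.55448009]))
[[220, 40, np.float64(0.0018)], [240, 60, np.float64(0.0124)], [140, 60, np.float64(-0.0023)]]
```

View pics/w18.png

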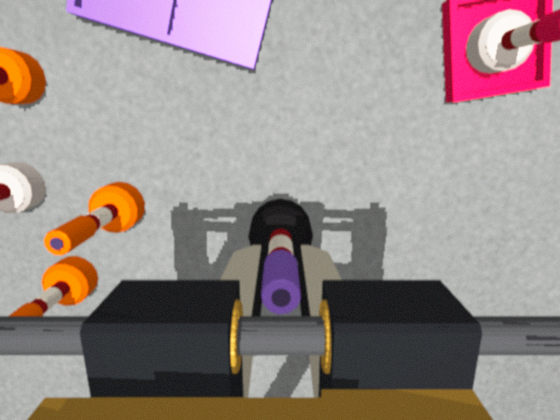

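```bash
python3 -m pendant '{"offset":[[-10,0,25],[-10,0,30],[-10,0,25],[0,0,0]],"yaw":[0,0,0,0],"gripper":[0,0,0,0]}' | grep -E "pos|rot|width";python3 settle.py
python3 - <<'E'
from tray import *
c,p,R,s=look("w19");print(p.round(4),R.round(3).tolist());r,bb,ce=tray(c,"lav",np.array([.609,-.008]));print(r,bb)
a=np.radians(r[2]); 
for sgn in(1,-1):
    u=np.array([np.cos(a),np.sin(a)]) if r[1][0]>r[1][1] else np.array([-np.sin(a),np.cos(a)])
    print("place",(np.array(r[0])+sgn*33.5*u).round(1))
    for z in(.005,):pass
W=c
z=[[x,y,zpt(c,x,y,c["z_map"][y,x])[2].round(4)] for x,y in((320,130),(310,110),(200,90))];print(z)
E
```

```text
position: [0.5393, -0.0667, 0.1334]
ee_rot: [[0.04, 0.004, 0.999], [-0.999, -0.0, 0.04], [0.0, -1.0, 0.004]]
grip_width: 0.0165
[ 0.5346 -0.0672  0.1328] [-0.001, 0.0, -1.0]
[ 0.5342 -0.0671  0.1331] [[0.039, -0.001, 0.999], [-0.999, 0.0, 0.039], [-0.0, -1.0, -0.001]]
((609.8530883789062, -8.250869750976562), (137.8924102783203, 71.46379852294922), 76.584228515625) (108, 25, 192, 146)
place [617.6  24.3]
place [602.1 -40.8]
[[320, 130, np.float64(-0.0034)], [310, 110, np.float64(-0.0023)], [200, 90, np.float64(0.0022)]]
```

View pics/w19.png

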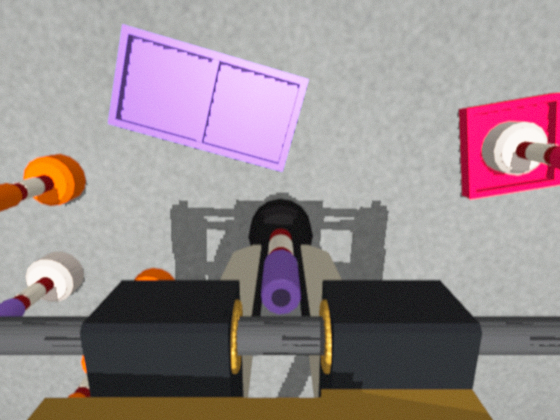

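```bash
python3 -m pendant '{"offset":[[-11,0,30],[-11,0,30],[0,0,6]],"yaw":[0,0,0],"gripper":[0,0,0]}' | grep -E "pos|rot|width";python3 settle.py
python3 - <<'E'
from look import *
c,p,R,s=look("w20");print(p.round(4),R[:,1].round(3),go(p,R,[.603,-.042,.0685]))
# tray height across two views: rim corners
A=dict(np.load("w19.npz"))
def cor(c):
    m=cv2.inRange(hsv(c),(125,60,60),(145,255,255));m=cv2.morphologyEx(m,cv2.MORPH_CLOSE,np.ones((5,5)))
    for q in cv2.findContours(m,cv2.RETR_EXTERNAL,cv2.CHAIN_APPROX_NONE)[0]:
        if cv2.contourArea(q)>1500 and np.linalg.norm(onplane(c,*q.reshape(-1,2).mean(0),.01)[:2]-[.609,-.008])<.04: return cv2.boxPoints(cv2.minAreaRect(q))
a,b=cor(A),cor(T)
for x in a:
    P=onplane(A,*x,.014);y=min(b,key=lambda y:np.linalg.norm(onplane(T,*y,.014)-P));print(tri(ray(A,*x),ray(T,*y))[0].round(4))
E
```

```text
position: [0.5953, -0.0458, 0.1321]
ee_rot: [[0.032, -0.006, 0.999], [-0.999, 0.0, 0.032], [-0.001, -1.0, -0.006]]
grip_width: 0.0168
[ 0.5921 -0.0467  0.1317] [-0.01, -0.0, -1.0]
[ 0.5917 -0.0466  0.1317] [-0.01  0.   -1.  ] [-4.2 63.1 12.1]
[0.5903 0.0692 0.0241]
[0.6615 0.0513 0.0118]
[ 6.315e-01 -8.610e-02  3.000e-04]
[ 0.5568 -0.0676  0.0083]
```

```bash
python3 -m pendant '{"offset":[[-4,0,12],[0,20,0],[0,15,0],[0,0,0]],"yaw":[0,0,0,0],"gripper":[0,0,0,0]}' | grep -E "pos|rot|width";python3 settle.py
python3 - <<'E'
from look import *
c,p,R,s=look("w21");print(p.round(4),R[:,1].round(3),go(p,R,[.603,-.042,.0685]))
E
```

```text
position: [0.5989, -0.0451, 0.0977]
ee_rot: [[0.029, -0.01, 1.0], [-1.0, -0.001, 0.029], [0.001, -1.0, -0.01]]
grip_width: 0.0165
[ 0.601  -0.0454  0.1006] [-0.006, -0.002, -1.0]
[ 0.6016 -0.0453  0.101 ] [-0.005 -0.002 -1.   ] [-3.4 32.4  1.7]
```

View pics/w21.png

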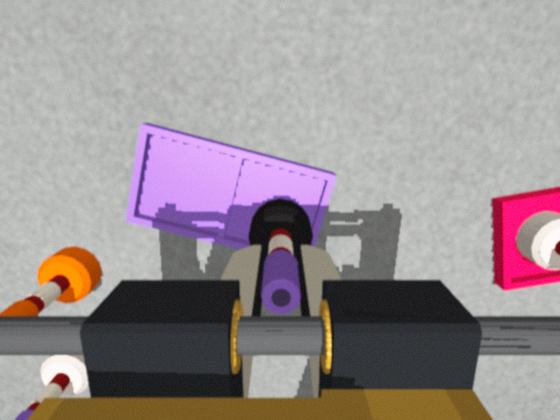

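```bash
python3 -m pendant '{"offset":[[-4,14,2],[0,10,0],[0,0,0]],"yaw":[0,0,0],"gripper":[0,0,0]}' | grep -E "pos|rot|width";python3 settle.py
```

```text
position: [0.6051, -0.0425, 0.0803]
ee_rot: [[0.028, 0.002, 1.0], [-1.0, -0.004, 0.028], [0.004, -1.0, 0.002]]
grip_width: 0.0166
[ 0.6061 -0.0426  0.0817] [0.004, -0.005, -1.0]
```

```bash
python3 -m pendant '{"offset":[[0,7,-2],[0,4,0],[0,0,0]],"yaw":[0,0,0],"gripper":[0,0,0]}' | grep -E "pos|rot|width|force";python3 settle.py
```

```text
position: [0.6049, -0.0432, 0.0715]
ee_rot: [[0.028, 0.007, 1.0], [-1.0, -0.005, 0.028], [0.006, -1.0, 0.007]]
wrist_force: [-0.2, 0.1, -0.6]
grip_width: 0.0167
[ 0.6052 -0.0433  0.0721] [0.007, -0.006, -1.0]
```

```bash
python3 -m pendant '{"offset":[[0,4,-1],[0,3,0]],"yaw":[0,0],"gripper":[0,0]}' | grep -E "pos|rot|width|force";python3 settle.py; python3 -c "
from rig import manip;print(manip.state()['wrist_force'])"
```

```text
position: [0.6057, -0.0437, 0.0674]
ee_rot: [[0.028, 0.011, 1.0], [-1.0, -0.007, 0.029], [0.007, -1.0, 0.011]]
wrist_force: [-5.3, 2.1, 21.3]
grip_width: 0.0163
[ 0.6056 -0.0436  0.0673] [0.011, -0.006, -1.0]
[-1.96219219  1.14104343  8.8122737 ]
```

Contact at the expected floor height. Releasing, rising, then checking.

```bash
python3 -m pendant '{"offset":[[0,0,0],[0,0,0],[0,0,0],[0,0,0]],"yaw":[0,0,0,0],"gripper":[40,40,40,40]}'|grep -E "width|pos"; python3 -m pendant '{"offset":[[0,-10,0],[0,-30,0],[0,-35,0],[0,-35,0]],"yaw":[0,0,0,0],"gripper":[40,50,50,50]}'|grep -E "width|pos|rot"; python3 settle.py
python3 - <<'E'
from look import *
c,p,R,s=look("w22")
S=manip.read_camera("side")
cv2.imwrite("pics/sc22.png",np.hstack([cv2.resize(S["image"][130:290,220:420],(400,320)),cv2.resize(c["image"][60:300,120:420],(400,320))]))
E
```

```text
position: [0.6062, -0.0437, 0.0681]
grip_width: 0.0378
position: [0.5987, -0.0415, 0.1725]
ee_rot: [[0.028, -0.008, 1.0], [-1.0, -0.002, 0.028], [0.001, -1.0, -0.008]]
grip_width: 0.0493
[ 0.6019 -0.0423  0.176 ] [0.003, -0.004, -1.0]
```

View pics/sc22.png

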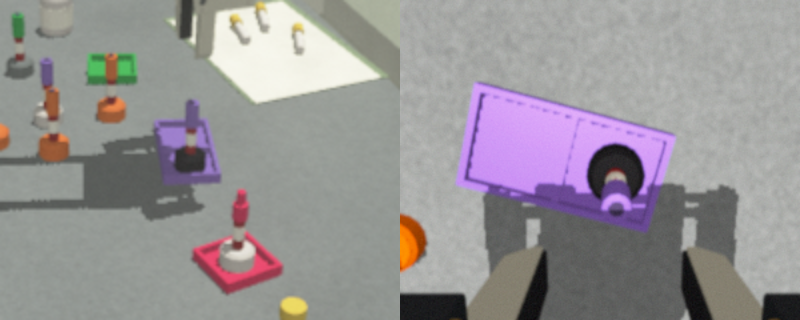

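Black-carrier tube sits upright in the right-hand lavender place (crop (615,170)). Next is lavender/white.

```bash
python3 -m pendant '{"offset":[[-24,-2,-29],[-24,-2,-29],[-24,-2,-29],[-24,0,-29]],"yaw":[0,0,0,0],"gripper":[50,50,50,50]}'|grep -E "pos|rot"; python3 settle.py; python3 -m pendant '{"offset":[[-24,0,-29],[-24,0,-29],[-15,0,-20]],"yaw":[0,0,0],"gripper":[50,50,50]}'|grep -E "pos|rot"; python3 settle.py
python3 - <<'E'
from look import *
c,p,R,s=look("w23"); print(p.round(4),R.round(3).tolist())
near=np.array([.457,.1255])
a,n=capface(c,"lav",near,.086,.102,.025); b,nb=capface(T,"lav",near,.088,.102)
q,e=tri(ray(c,*a),ray(T,*b));print(a,n,onplane(c,*a,.094).round(4),onplane(T,*b,.094).round(4),"tri",q.round(4),e)
E
```

```text
position: [0.4786, 0.049, 0.1705]
ee_rot: [[0.021, -0.014, 1.0], [-1.0, -0.002, 0.021], [0.002, -1.0, -0.014]]
[0.4776 0.05   0.1708] [-0.015, -0.002, -1.0]
position: [0.4017, 0.1087, 0.1693]
ee_rot: [[0.019, -0.015, 1.0], [-1.0, -0.004, 0.019], [0.003, -1.0, -0.015]]
[0.4025 0.1085 0.1698] [-0.013, -0.004, -1.0]
[0.4037 0.1079 0.1701] [[0.021, -0.012, 1.0], [-1.0, -0.004, 0.021], [0.004, -1.0, -0.012]]
[253.64822134 133.78458498] 506 [0.4585 0.1269 0.094 ] [0.457  0.1261 0.094 ] tri [0.4574 0.1278 0.0826] 0.000272469002328952
```

View pics/w23.png

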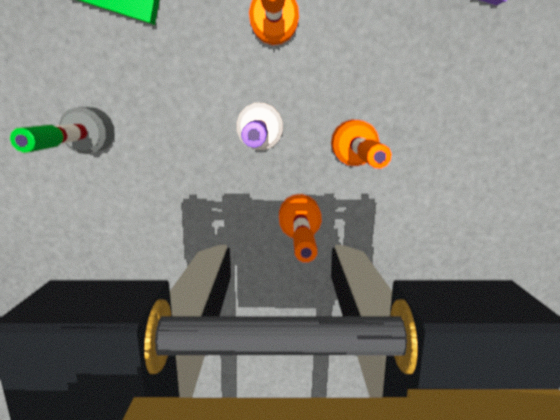

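The wrist view shows the lavender cap on the white carrier at (254,134). The oranges at (378,156), (306,250) and (274,12) are look-alikes, and green is at (25,140). The crop of (254,134) is unambiguous here: the only lavender cap in view on a loose carrier. Going over it.

```bash
python3 - <<'E'
import cv2
a=cv2.imread('pics/w23.png')[90:175,200:310];cv2.imwrite('pics/w23c.png',cv2.resize(a,(550,425),interpolation=cv2.INTER_CUBIC))
E
python3 -m pendant '{"offset":[[-8,0,27],[-8,0,27],[0,10,0],[0,0,0]],"yaw":[0,0,0,0],"gripper":[50,50,50,50]}'|grep -E "pos|rot"; python3 settle.py
python3 - <<'E'
from look import *
s=manip.state();print(go(np.array(s["position"]),np.array(s["ee_rot"]),[.4575,.1263,.058]))
E
```

```text
position: [0.4658, 0.1215, 0.1582]
ee_rot: [[0.016, -0.009, 1.0], [-1.0, -0.006, 0.016], [0.006, -1.0, -0.009]]
[0.4653 0.1217 0.16  ] [-0.007, -0.006, -1.0]
[ -5.3 102.1  -7. ]
```

View pics/w23c.png

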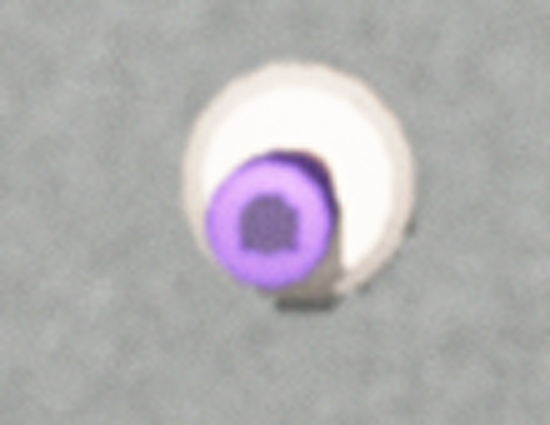

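Confirmed. Descending in steps.

```bash
python3 -m pendant '{"offset":[[-5,0,-8],[0,20,0],[0,20,0],[0,0,0]],"yaw":[0,0,0,0],"gripper":[50,50,50,50]}'|grep -E "pos|rot"; python3 settle.py
python3 - <<'E'
from look import *
s=manip.state();print(go(np.array(s["position"]),np.array(s["ee_rot"]),[.4575,.1263,.058]))
E
```

```text
position: [0.4564, 0.1259, 0.1216]
ee_rot: [[0.014, -0.002, 1.0], [-1.0, -0.006, 0.014], [0.006, -1.0, -0.003]]
[0.4592 0.126  0.1248] [0.003, -0.005, -1.0]
[-0.7 66.8 -1.9]
```

```bash
python3 -m pendant '{"offset":[[0,20,-4],[0,22,0],[0,20,0],[0,0,0]],"yaw":[0,0,0,0],"gripper":[50,50,50,50]}'|grep -E "pos|rot"; python3 settle.py
python3 - <<'E'
from look import *
s=manip.state();print(go(np.array(s["position"]),np.array(s["ee_rot"]),[.4575,.1263,.058]))
E
```

```text
position: [0.4607, 0.1261, 0.0684]
ee_rot: [[0.014, 0.018, 1.0], [-1.0, -0.005, 0.014], [0.005, -1.0, 0.018]]
[0.4634 0.1263 0.0714] [0.023, -0.005, -1.0]
[-0.1 13.3 -6.2]
```

View pics/ws.png

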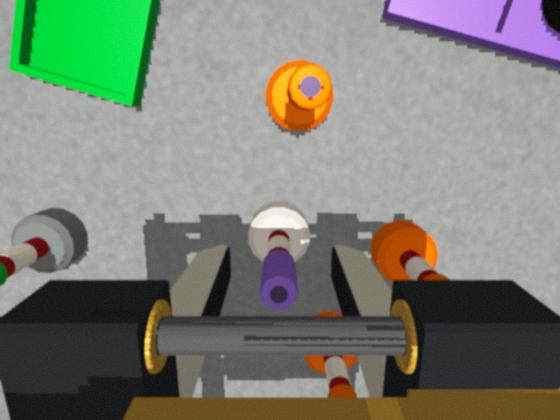

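```bash
python3 -m pendant '{"offset":[[0,13,-6],[0,0,0]],"yaw":[0,0],"gripper":[50,50]}' | grep -E "pos|rot";python3 -m pendant '{"offset":[[0,0,0],[0,0,0],[0,0,0],[0,0,0],[0,0,0]],"yaw":[0,0,0,0,0],"gripper":[25,0,0,0,0]}' 20|grep -E "pos|rot|wid"; python3 -m pendant '{"offset":[[0,0,0],[0,0,0]],"yaw":[0,0],"gripper":[0,0]}'
```

```text
position: [0.4603, 0.1263, 0.0616]
ee_rot: [[0.014, 0.029, 0.999], [-1.0, -0.004, 0.014], [0.005, -1.0, 0.029]]
position: [0.4648, 0.1266, 0.0672]
ee_rot: [[0.014, 0.039, 0.999], [-1.0, -0.004, 0.014], [0.005, -0.999, 0.039]]
grip_width: 0.021
time: 21.73
position: [0.4652, 0.1266, 0.0677]
ee_rot: [[0.014, 0.04, 0.999], [-1.0, -0.004, 0.014], [0.005, -0.999, 0.04]]
wrist_force: [0.2, -0.0, 0.3]
grip_width: 0.0168
```

The grip landed about 7 mm off-centre in x, near the pad edge. Reopening to redo it properly.

```bash
python3 -m pendant '{"offset":[[0,0,0],[0,0,0],[0,0,0],[0,0,0]],"yaw":[0,0,0,0],"gripper":[50,50,50,50]}'|grep -E "width|pos|rot"; python3 -m pendant '{"offset":[[0,-20,0],[0,-25,0],[0,0,0]],"yaw":[0,0,0],"gripper":[50,50,50]}'|grep -E "width|pos|rot"; python3 settle.py
```

```text
position: [0.4651, 0.1266, 0.0676]
ee_rot: [[0.014, 0.039, 0.999], [-1.0, -0.004, 0.014], [0.005, -0.999, 0.039]]
grip_width: 0.0385
position: [0.4618, 0.1266, 0.1123]
ee_rot: [[0.014, 0.034, 0.999], [-1.0, -0.004, 0.014], [0.005, -0.999, 0.034]]
grip_width: 0.0494
[0.4593 0.1264 0.1085] [0.028, -0.004, -1.0]
```

View pics/ws.png

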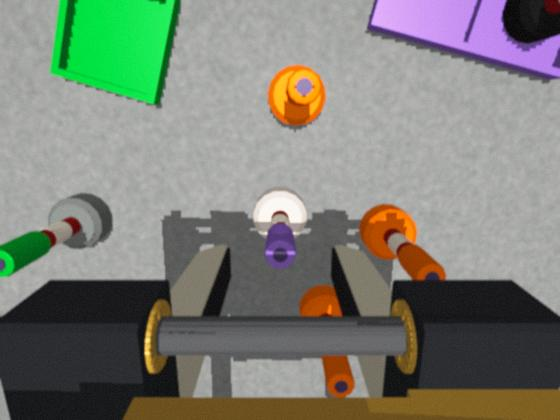

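```bash
python3 -m pendant '{"offset":[[0,-35,0],[0,0,0]],"yaw":[0,0],"gripper":[50,50]}'|grep -E "pos|rot"; python3 -m pendant '{"offset":[[0,30,0]],"yaw":[0],"gripper":[50]}'|grep -E "pos|rot"; python3 settle.py; python3 -m pendant '{"offset":[[0,-35,0],[0,0,0]],"yaw":[0,0],"gripper":[50,50]}'|grep -E "pos|rot"; python3 -m pendant '{"offset":[[0,30,0]],"yaw":[0],"gripper":[50]}'|grep -E "pos|rot"; python3 settle.py
```

```text
position: [0.4563, 0.1264, 0.1413]
ee_rot: [[0.014, 0.022, 1.0], [-1.0, -0.005, 0.014], [0.005, -1.0, 0.022]]
position: [0.4605, 0.1265, 0.1147]
ee_rot: [[0.014, 0.031, 0.999], [-1.0, -0.004, 0.014], [0.005, -1.0, 0.031]]
[0.4547 0.1262 0.1091] [0.016, -0.005, -1.0]
position: [0.4523, 0.1262, 0.1433]
ee_rot: [[0.014, 0.009, 1.0], [-1.0, -0.005, 0.014], [0.005, -1.0, 0.009]]
position: [0.4566, 0.1263, 0.1179]
ee_rot: [[0.014, 0.019, 1.0], [-1.0, -0.005, 0.014], [0.005, -1.0, 0.019]]
[0.451  0.126  0.1123] [0.005, -0.005, -1.0]
```

```bash
python3 -m pendant '{"offset":[[0,20,6],[0,20,0]],"yaw":[0,0],"gripper":[50,50]}'|grep -E "pos|rot"; python3 settle.py;  python3 - <<'E'
from look import *
s=manip.state();print(go(np.array(s["position"]),np.array(s["ee_rot"]),[.457,.1263,.058]))
E
```

```text
position: [0.4605, 0.1261, 0.0762]
ee_rot: [[0.014, 0.012, 1.0], [-1.0, -0.005, 0.014], [0.005, -1.0, 0.012]]
[0.458  0.126  0.0751] [0.006, -0.005, -1.0]
[-0.4 17.1 -1.2]
```

```bash
python3 -m pendant '{"offset":[[0,10,-2],[0,7,0]],"yaw":[0,0],"gripper":[50,50]}'|grep -E "pos|rot"; python3 settle.py;python3 -m pendant '{"offset":[[0,0,0],[0,0,0],[0,0,0],[0,0,0]],"yaw":[0,0,0,0],"gripper":[20,0,0,0]}' 20|grep -E "pos|rot|wid"
```

```text
position: [0.4581, 0.1261, 0.0604]
ee_rot: [[0.014, 0.011, 1.0], [-1.0, -0.005, 0.014], [0.005, -1.0, 0.011]]
[0.4582 0.1261 0.0603] [0.01, -0.005, -1.0]
position: [0.4592, 0.1262, 0.0618]
ee_rot: [[0.014, 0.013, 1.0], [-1.0, -0.005, 0.014], [0.005, -1.0, 0.013]]
grip_width: 0.028
```

```bash
python3 -m pendant '{"offset":[[0,0,-1],[0,0,0],[0,0,0],[0,0,0]],"yaw":[0,0,0,0],"gripper":[0,0,0,0]}'|grep -E "pos|rot|wid"; python3 -m pendant '{"offset":[[0,-15,0],[0,-30,0],[0,-30,0]],"yaw":[0,0,0],"gripper":[0,0,0]}'|grep -E "pos|rot|wid";python3 settle.py
```

```text
position: [0.4582, 0.1262, 0.0621]
ee_rot: [[0.014, 0.013, 1.0], [-1.0, -0.005, 0.014], [0.005, -1.0, 0.013]]
grip_width: 0.0167
position: [0.4518, 0.1261, 0.1328]
ee_rot: [[0.014, -0.002, 1.0], [-1.0, -0.006, 0.014], [0.005, -1.0, -0.002]]
grip_width: 0.0166
[0.4547 0.1263 0.1347] [0.006, -0.005, -1.0]
```

View pics/ws.png

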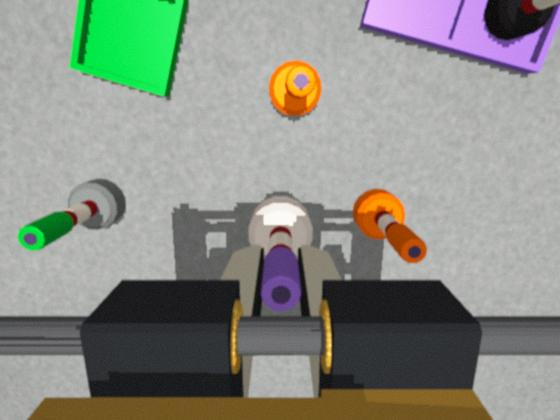

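Lifting higher to clear the orange tubes, then over to the left lavender place.

```bash
python3 -m pendant '{"offset":[[0,-30,0],[0,-35,0]],"yaw":[0,0],"gripper":[0,0]}'|grep -E "pos|rot|wid";python3 settle.py; python3 -m pendant '{"offset":[[20,0,32],[20,0,32],[20,0,32],[20,0,32],[0,0,0]],"yaw":[0,0,0,0,0],"gripper":[0,0,0,0,0]}'|grep -E "pos|rot|wid";python3 settle.py
python3 - <<'E'
from look import *
s=manip.state();print(go(np.array(s["position"]),np.array(s["ee_rot"]),[.6175,.0243,.0671]))
E
```

```text
position: [0.4486, 0.1263, 0.1931]
ee_rot: [[0.014, -0.01, 1.0], [-1.0, -0.006, 0.014], [0.006, -1.0, -0.01]]
grip_width: 0.0163
[0.4514 0.1264 0.1956] [-0.002, -0.006, -1.0]
position: [0.5781, 0.0471, 0.1833]
ee_rot: [[0.019, -0.017, 1.0], [-1.0, -0.004, 0.018], [0.004, -1.0, -0.017]]
grip_width: 0.0166
[0.5724 0.051  0.1839] [-0.022, -0.002, -1.0]
[ 27.4 115.8  47.1]
```

View pics/ws.png

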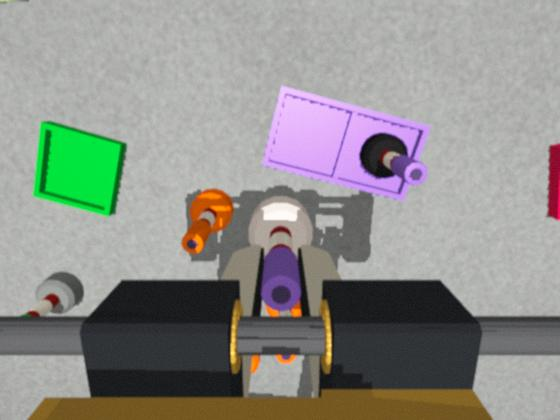

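```bash
python3 -m pendant '{"offset":[[13,0,22],[13,0,22],[0,0,0]],"yaw":[0,0,0],"gripper":[0,0,0]}'|grep -E "pos|rot|wid";python3 settle.py; python3 -m pendant '{"offset":[[0,25,0],[0,0,0],[0,25,0],[0,0,0]],"yaw":[0,0,0,0],"gripper":[0,0,0,0]}'|grep -E "pos|rot|wid";python3 settle.py
python3 - <<'E'
from look import *
s=manip.state();print(go(np.array(s["position"]),np.array(s["ee_rot"]),[.6175,.0243,.0671]))
E
```

```text
position: [0.6123, 0.0292, 0.1802]
ee_rot: [[0.025, -0.029, 0.999], [-1.0, -0.0, 0.025], [-0.001, -1.0, -0.029]]
grip_width: 0.0164
[0.6093 0.0312 0.1806] [-0.032, 0.001, -0.999]
position: [0.6038, 0.0353, 0.1325]
ee_rot: [[0.03, -0.031, 0.999], [-1.0, 0.002, 0.03], [-0.003, -1.0, -0.03]]
grip_width: 0.0169
[0.6087 0.0344 0.1384] [-0.019, 0.0, -1.0]
[10.4 71.2  9.8]
```

```bash
python3 -m pendant '{"offset":[[0,-30,0]],"yaw":[0],"gripper":[0]}'|grep -E "wid";python3 settle.py; python3 -m pendant '{"offset":[[8,30,5],[0,0,0]],"yaw":[0,0],"gripper":[0,0]}'|grep -E "pos|rot|wid"; python3 -m pendant '{"offset":[[0,-30,0]],"yaw":[0],"gripper":[0]}'|grep -E "wid";python3 settle.py; python3 -m pendant '{"offset":[[0,30,0],[0,0,0]],"yaw":[0,0],"gripper":[0,0]}'|grep -E "pos|rot|wid";  python3 - <<'E'
from look import *
s=manip.state();print(go(np.array(s["position"]),np.array(s["ee_rot"]),[.6175,.0243,.0671]))
E
```

```text
grip_width: 0.0166
[0.6119 0.0343 0.1729] [-0.011, -0.001, -1.0]
position: [0.6185, 0.0264, 0.1457]
ee_rot: [[0.03, -0.004, 1.0], [-1.0, -0.002, 0.03], [0.002, -1.0, -0.004]]
grip_width: 0.0169
grip_width: 0.0166
[0.62   0.0265 0.1784] [0.001, -0.002, -1.0]
position: [0.6205, 0.0267, 0.1495]
ee_rot: [[0.03, 0.004, 1.0], [-1.0, -0.003, 0.03], [0.003, -1.0, 0.004]]
grip_width: 0.0166
[ 2.1 82.4 -3.4]
```

```bash
python3 -m pendant '{"offset":[[2,15,-4],[0,22,0],[0,20,0]],"yaw":[0,0,0],"gripper":[0,0,0]}'|grep -E "pos|rot|wid";python3 settle.py;  python3 - <<'E'
from look import *
s=manip.state();print(go(np.array(s["position"]),np.array(s["ee_rot"]),[.6175,.0243,.0671]))
E
```

```text
position: [0.6197, 0.0246, 0.0969]
ee_rot: [[0.031, 0.012, 0.999], [-1.0, -0.003, 0.031], [0.004, -1.0, 0.012]]
grip_width: 0.0162
[0.6181 0.0249 0.0957] [0.007, -0.003, -1.0]
[ 0.5 28.6 -0.8]
```

View pics/ws.png

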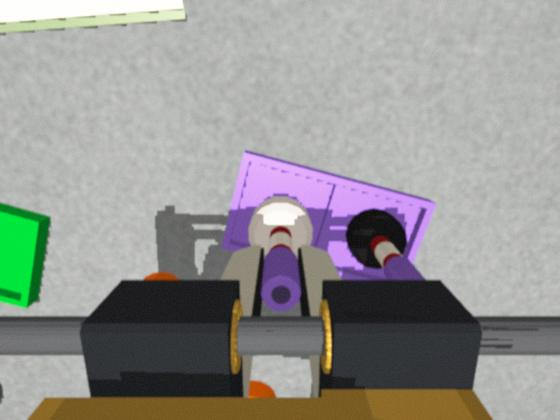

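```bash
python3 -m pendant '{"offset":[[0,12,-1],[0,8,0]],"yaw":[0,0],"gripper":[0,0]}'|grep -E "pos|force";python3 settle.py; python3 -m pendant '{"offset":[[0,5,-1],[0,0,0]],"yaw":[0,0],"gripper":[0,0]}'|grep -E "pos|force";python3 settle.py
```

```text
position: [0.6199, 0.0246, 0.0789]
wrist_force: [-0.9, 0.3, -1.0]
[0.6199 0.0245 0.0789] [0.013, -0.004, -1.0]
position: [0.6197, 0.0245, 0.0748]
wrist_force: [-0.7, -0.1, -1.1]
[0.6205 0.0243 0.0757] [0.017, -0.004, -1.0]
```

```bash
python3 -m pendant '{"offset":[[0,5,-2],[0,3,0]],"yaw":[0,0],"gripper":[0,0]}'|grep -E "pos|force";python3 settle.py; python3 -m pendant '{"offset":[[0,3,0],[0,2,0]],"yaw":[0,0],"gripper":[0,0]}'|grep -E "pos|force";python3 settle.py;python3 -c "
from rig import manip;print(manip.state()['wrist_force'])"
```

```text
position: [0.6194, 0.0242, 0.0684]
wrist_force: [0.4, 0.2, -0.5]
[0.6196 0.0241 0.0684] [0.019, -0.004, -1.0]
position: [0.6215, 0.0241, 0.0665]
wrist_force: [-5.7, 0.4, 14.5]
[0.6213 0.0241 0.0664] [0.023, -0.005, -1.0]
[-2.46146393  0.26724289 10.15609432]
```

Contact at the expected floor height (0.0664 against 0.067). Releasing.

```bash
python3 -m pendant '{"offset":[[0,0,0],[0,0,0],[0,0,0],[0,0,0]],"yaw":[0,0,0,0],"gripper":[38,38,38,38]}'|grep -E "width|pos"; python3 -m pendant '{"offset":[[0,-10,0],[0,-30,0],[0,-35,0],[0,-35,0]],"yaw":[0,0,0,0],"gripper":[38,38,50,50]}'|grep -E "width|pos|rot"; python3 settle.py
python3 - <<'E'
from look import *
c,p,R,s=look("w24")
S=manip.read_camera("side")
cv2.imwrite("pics/sc24.png",np.hstack([cv2.resize(S["image"][130:290,220:420],(400,320)),cv2.resize(c["image"][60:300,170:470],(400,320))]))
E
```

```text
position: [0.6223, 0.0241, 0.0676]
grip_width: 0.0367
position: [0.6133, 0.0252, 0.1717]
ee_rot: [[0.031, 0.005, 1.0], [-1.0, -0.002, 0.031], [0.002, -1.0, 0.005]]
grip_width: 0.047
[0.6166 0.0248 0.1753] [0.016, -0.004, -1.0]
```

View pics/sc24.png

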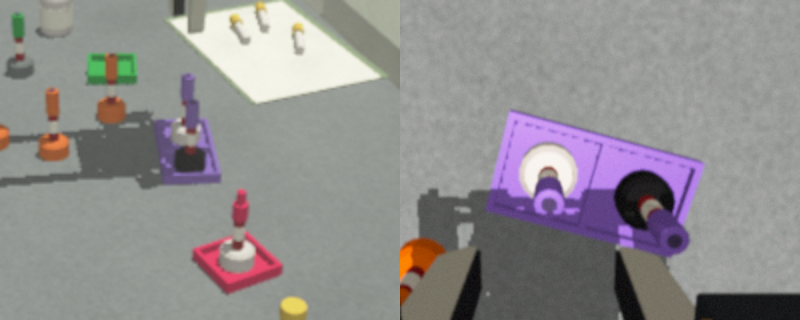

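Both lavender tubes stand in separate places (crop (548,170) white, (643,200) black). Next is the green one.

```bash
python3 -m pendant '{"offset":[[-27,-2,-24],[-27,-2,-24],[-27,-2,-24],[-27,-1,-24]],"yaw":[0,0,0,0],"gripper":[50,50,50,50]}'|grep -E "pos|rot"; python3 settle.py; python3 -m pendant '{"offset":[[-27,0,-24],[-27,0,-24],[-27,0,-24],[-27,0,-24]],"yaw":[0,0,0,0],"gripper":[50,50,50,50]}'|grep -E "pos|rot"; python3 settle.py
python3 - <<'E'
from look import *
c,p,R,s=look("w25"); print(p.round(4),R.round(3).tolist())
near=np.array([.451,.2775])
a,n=capface(c,"green",near,.086,.102,.025); b,nb=capface(T,"green",near,.088,.102)
q,e=tri(ray(c,*a),ray(T,*b));print(a,n,onplane(c,*a,.094).round(4),onplane(T,*b,.094).round(4),"tri",q.round(4),e)
E
```

```text
position: [0.5129, 0.1271, 0.1697]
ee_rot: [[0.021, -0.002, 1.0], [-1.0, -0.004, 0.021], [0.004, -1.0, -0.002]]
[0.5122 0.1283 0.1701] [-0.002, -0.004, -1.0]
position: [0.4174, 0.23, 0.1656]
ee_rot: [[0.015, -0.003, 1.0], [-1.0, -0.008, 0.015], [0.008, -1.0, -0.003]]
[0.4167 0.2309 0.1658] [-0.003, -0.008, -1.0]
[0.418  0.2301 0.1661] [[0.019, -0.002, 1.0], [-1.0, -0.009, 0.019], [0.008, -1.0, -0.002]]
[208.95104895 165.70862471] 429 [0.4526 0.2779 0.094 ] [0.4506 0.2773 0.094 ] tri [0.451  0.2797 0.0859] 0.0007296028853782163
```

View pics/w25.png

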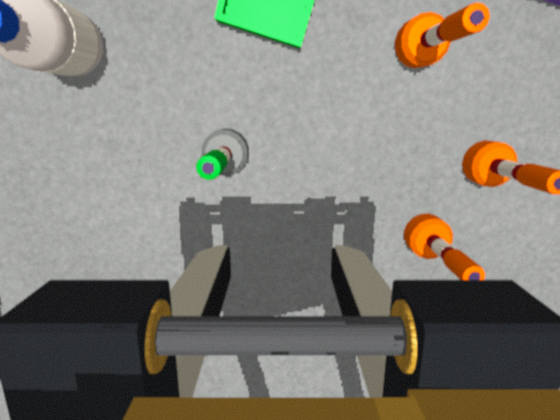

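The green cap at (209,166) on the grey carrier is the only green one. The orange ones at right and the bottle at upper left are clear of the path.

```bash
python3 - <<'E'
import cv2
a=cv2.imread('pics/w25.png')[110:210,150:280];cv2.imwrite('pics/w25c.png',cv2.resize(a,(520,400),interpolation=cv2.INTER_CUBIC))
E
python3 -m pendant '{"offset":[[-23,0,16],[-23,0,16],[0,15,0]],"yaw":[0,0,0],"gripper":[50,50,50]}'|grep -E "pos|rot"; python3 settle.py
python3 - <<'E'
from look import *
s=manip.state();print(go(np.array(s["position"]),np.array(s["ee_rot"]),[.452,.2777,.058]))
E
```

```text
position: [0.4564, 0.2743, 0.152]
ee_rot: [[0.013, 0.005, 1.0], [-1.0, -0.009, 0.013], [0.009, -1.0, 0.004]]
[0.4506 0.2707 0.1484] [-0.007, -0.014, -1.0]
[-8.2 90.3  2.1]
```

View pics/w25c.png

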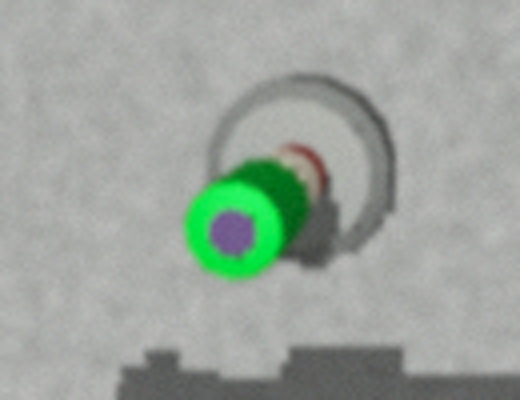

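Confirmed green cap on the grey carrier.

```bash
python3 -m pendant '{"offset":[[-8,0,2],[0,20,0],[0,20,0]],"yaw":[0,0,0],"gripper":[50,50,50]}'|grep -E "pos|rot"; python3 settle.py
python3 - <<'E'
from look import *
s=manip.state();print(go(np.array(s["position"]),np.array(s["ee_rot"]),[.452,.2777,.058]))
E
```

```text
position: [0.4574, 0.2772, 0.1121]
ee_rot: [[0.008, 0.001, 1.0], [-1.0, -0.011, 0.008], [0.011, -1.0, 0.001]]
[0.4557 0.2767 0.1111] [-0.003, -0.013, -1.0]
[-1.7 53.1 -3.5]
```

```bash
python3 -m pendant '{"offset":[[-2,18,-4],[0,20,0],[0,10,0]],"yaw":[0,0,0],"gripper":[50,50,50]}'|grep -E "pos|rot"; python3 settle.py
python3 - <<'E'
from look import *
s=manip.state();print(go(np.array(s["position"]),np.array(s["ee_rot"]),[.452,.2777,.059]))
E
```

```text
position: [0.4567, 0.2792, 0.0686]
ee_rot: [[0.007, 0.008, 1.0], [-1.0, -0.009, 0.007], [0.009, -1.0, 0.008]]
[0.4565 0.2793 0.0691] [0.007, -0.009, -1.0]
[ 1.4 10.1 -4.6]
```

View pics/ws.png

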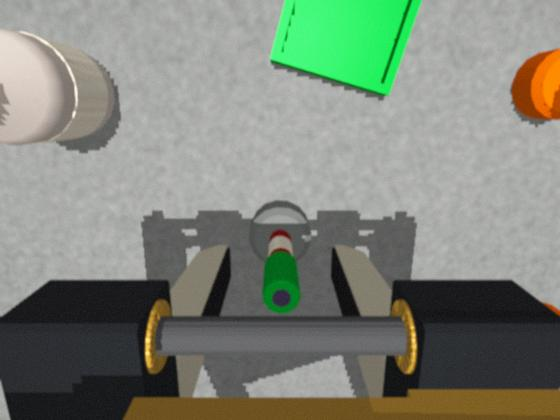

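```bash
python3 -m pendant '{"offset":[[1,10,-5]],"yaw":[0],"gripper":[50]}'|grep -E "pos|rot"; python3 settle.py;python3 -m pendant '{"offset":[[0,0,0],[0,0,0],[0,0,0],[0,0,0]],"yaw":[0,0,0,0],"gripper":[20,0,0,0]}' 20|grep -E "pos|rot|wid"
```

```text
position: [0.4546, 0.279, 0.0619]
ee_rot: [[0.007, 0.013, 1.0], [-1.0, -0.007, 0.007], [0.007, -1.0, 0.013]]
[0.4517 0.2782 0.0599] [0.007, -0.009, -1.0]
position: [0.4542, 0.279, 0.0634]
ee_rot: [[0.007, 0.012, 1.0], [-1.0, -0.007, 0.007], [0.007, -1.0, 0.012]]
grip_width: 0.0279
```

```bash
python3 -m pendant '{"offset":[[0,1,-2],[0,0,0],[0,0,0],[0,0,0]],"yaw":[0,0,0,0],"gripper":[0,0,0,0]}'|grep -E "pos|rot|wid"; python3 -m pendant '{"offset":[[0,-15,0],[0,-30,0],[0,-30,0]],"yaw":[0,0,0],"gripper":[0,0,0]}'|grep -E "pos|rot|wid";python3 settle.py
python3 - <<'E'
from tray import *
c,p,R,s=look("w26");print(p.round(4),R.round(3).tolist());
for C in(c,T):
  r,bb,ce=tray(C,"green",np.array([.582,.24]));print(r,bb)
E
```

```text
position: [0.4524, 0.2792, 0.0628]
ee_rot: [[0.007, 0.013, 1.0], [-1.0, -0.007, 0.007], [0.007, -1.0, 0.013]]
grip_width: 0.0165
position: [0.4461, 0.2776, 0.1325]
ee_rot: [[0.007, -0.003, 1.0], [-1.0, -0.013, 0.007], [0.013, -1.0, -0.003]]
grip_width: 0.0164
[0.4489 0.2787 0.1348] [0.005, -0.01, -1.0]
[0.4477 0.2782 0.1332] [[0.007, 0.002, 1.0], [-1.0, -0.011, 0.007], [0.011, -1.0, 0.002]]
((576.1981201171875, 242.9134521484375), (72.3263931274414, 63.15480041503906), 74.48833465576172) (271, 0, 121, 90)
((580.530517578125, 239.7618865966797), (76.43029022216797, 73.57210540771484), 74.56763458251953) (154, 159, 41, 39)
```

View pics/w26.png

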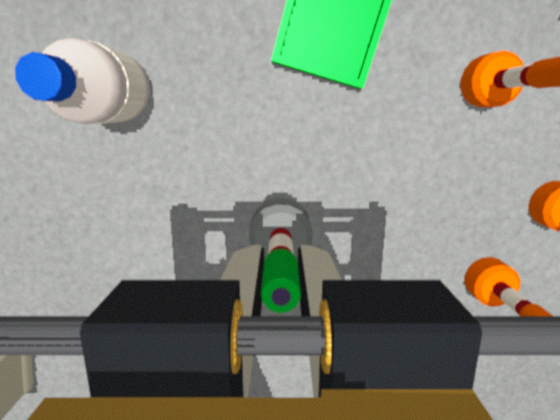

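```bash
python3 -m pendant '{"offset":[[12,0,33],[12,0,33],[0,0,0]],"yaw":[0,0,0],"gripper":[0,0,0]}'|grep -E "pos|rot|wid";python3 settle.py
python3 - <<'E'
from tray import *
c,p,R,s=look("w27");print(p.round(4),R.round(3).tolist());
r,bb,ce=tray(c,"green",np.array([.582,.24]));print(r,bb)
def cor(c):
    m=cv2.inRange(hsv(c),(50,80,60),(75,255,255));m=cv2.morphologyEx(m,cv2.MORPH_CLOSE,np.ones((5,5)))
    for q in cv2.findContours(m,cv2.RETR_EXTERNAL,cv2.CHAIN_APPROX_NONE)[0]:
        if cv2.contourArea(q)>800 and np.linalg.norm(onplane(c,*q.reshape(-1,2).mean(0),.01)[:2]-[.582,.24])<.04: return cv2.boxPoints(cv2.minAreaRect(q))
a,b=cor(c),cor(T)
h=[]
for x in a:
    P=onplane(c,*x,.014);y=min(b,key=lambda y:np.linalg.norm(onplane(T,*y,.014)-P));h.append(tri(ray(c,*x),ray(T,*y))[0])
print(np.round(h,4).tolist(),np.mean(h,0).round(4)); print(go(p,R,[r[0][0]/1000,r[0][1]/1000+.001,.0678]))
E
```

```text
position: [0.5112, 0.254, 0.1291]
ee_rot: [[0.011, -0.005, 1.0], [-1.0, -0.013, 0.011], [0.013, -1.0, -0.005]]
grip_width: 0.0169
[0.5056 0.2555 0.1286] [-0.011, -0.013, -1.0]
[0.5053 0.2558 0.129 ] [[0.012, -0.01, 1.0], [-1.0, -0.013, 0.012], [0.012, -1.0, -0.01]]
((581.9348754882812, 241.24293518066406), (72.34498596191406, 72.57898712158203), 74.60493469238281) (241, 37, 121, 125)
[[0.5572, 0.2906, 0.0006], [0.6257, 0.266, 0.0199], [0.6078, 0.195, 0.0051], [0.5348, 0.2141, 0.0061]] [0.5814 0.2414 0.0079]
[13.8 60.6 77. ]
```

View pics/w27.png

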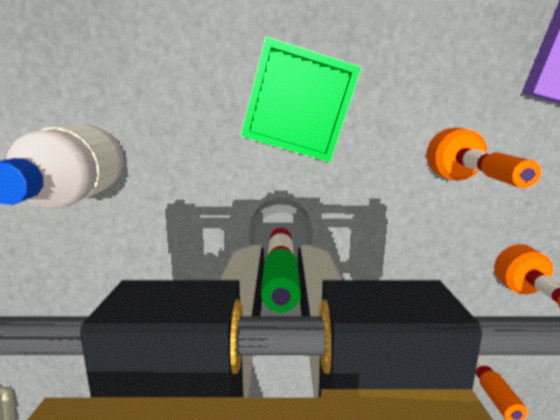

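Green tray at pixels (241–362, 37–162), centre (0.582, 0.241). Its size matches 72 x 72 mm.

```bash
python3 -m pendant '{"offset":[[7,0,34],[7,0,34],[0,0,5]],"yaw":[0,0,0],"gripper":[0,0,0]}'|grep -E "pos|rot|wid";python3 settle.py; python3 -m pendant '{"offset":[[0,-30,0]],"yaw":[0],"gripper":[0]}'|grep -E "wid";python3 settle.py; python3 -m pendant '{"offset":[[0,30,0],[0,0,0]],"yaw":[0,0],"gripper":[0,0]}'|grep -E "pos|rot|wid"
python3 - <<'E'
from look import *
s=manip.state();print(go(np.array(s["position"]),np.array(s["ee_rot"]),[.582,.242,.0678]))
E
```

```text
position: [0.573, 0.2444, 0.1262]
ee_rot: [[0.018, -0.018, 1.0], [-1.0, -0.014, 0.018], [0.013, -1.0, -0.018]]
grip_width: 0.0167
[0.5687 0.2455 0.1259] [-0.022, -0.013, -1.0]
grip_width: 0.0171
[0.5692 0.2469 0.1581] [-0.018, -0.012, -1.0]
position: [0.5668, 0.2476, 0.1284]
ee_rot: [[0.021, -0.016, 1.0], [-1.0, -0.012, 0.021], [0.011, -1.0, -0.017]]
grip_width: 0.0164
[ 5.3 60.4 16.1]
```

```bash
python3 -m pendant '{"offset":[[0,-35,0]],"yaw":[0],"gripper":[0]}'|grep -E "wid";python3 settle.py; python3 -m pendant '{"offset":[[3,35,9],[0,0,0]],"yaw":[0,0],"gripper":[0,0]}'|grep -E "pos|rot|wid"; python3 -m pendant '{"offset":[[0,-35,0]],"yaw":[0],"gripper":[0]}'|grep -E "wid";python3 settle.py; python3 -m pendant '{"offset":[[0,35,0],[0,0,0]],"yaw":[0,0],"gripper":[0,0]}'|grep -E "pos|rot|wid"
python3 - <<'E'
from look import *
s=manip.state();print(go(np.array(s["position"]),np.array(s["ee_rot"]),[.582,.242,.0678]))
E
```

```text
grip_width: 0.0168
[0.568  0.2487 0.1659] [-0.012, -0.011, -1.0]
position: [0.5766, 0.2463, 0.1317]
ee_rot: [[0.023, -0.009, 1.0], [-1.0, -0.01, 0.023], [0.01, -1.0, -0.009]]
grip_width: 0.0162
grip_width: 0.0168
[0.5779 0.2472 0.1692] [-0.005, -0.009, -1.0]
position: [0.5778, 0.2473, 0.1352]
ee_rot: [[0.024, -0.002, 1.0], [-1.0, -0.008, 0.024], [0.008, -1.0, -0.002]]
grip_width: 0.0166
[ 4.9 67.4  4.2]
```

```bash
python3 -m pendant '{"offset":[[5,15,3],[0,18,0],[0,0,0]],"yaw":[0,0,0],"gripper":[0,0,0]}'|grep -E "pos|rot|wid";python3 settle.py;  python3 - <<'E'
from look import *
s=manip.state();print(go(np.array(s["position"]),np.array(s["ee_rot"]),[.582,.242,.0678]))
E
```

```text
position: [0.5798, 0.2425, 0.1029]
ee_rot: [[0.024, -0.003, 1.0], [-1.0, -0.008, 0.024], [0.008, -1.0, -0.003]]
grip_width: 0.0166
[0.5824 0.2431 0.1067] [0.004, -0.007, -1.0]
[ 0.9 38.9 -0.6]
```

View pics/ws.png

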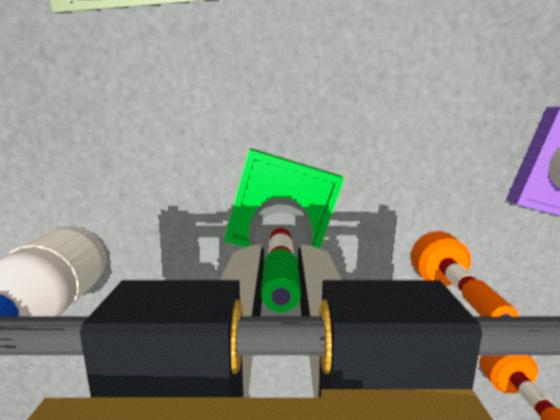

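```bash
python3 -m pendant '{"offset":[[1,15,-1],[0,12,0]],"yaw":[0,0],"gripper":[0,0]}'|grep -E "pos|force";python3 settle.py; python3 -m pendant '{"offset":[[0,6,-1]],"yaw":[0],"gripper":[0]}'|grep -E "pos|force";python3 settle.py
```

```text
position: [0.585, 0.2431, 0.0851]
wrist_force: [0.4, 0.0, -0.2]
[0.5843 0.243  0.0841] [0.011, -0.005, -1.0]
position: [0.5848, 0.2433, 0.0798]
wrist_force: [1.0, 0.4, -0.6]
[0.5832 0.243  0.078 ] [0.01, -0.005, -1.0]
```

```bash
python3 -m pendant '{"offset":[[0,5,-1],[0,3,0]],"yaw":[0,0],"gripper":[0,0]}'|grep -E "pos|force";python3 settle.py; python3 -m pendant '{"offset":[[0,3,-1]],"yaw":[0],"gripper":[0]}'|grep -E "pos|force";python3 settle.py;python3 -c "
from rig import manip;print(manip.state()['wrist_force'])"
```

```text
position: [0.583, 0.2431, 0.0708]
wrist_force: [0.1, -0.3, -1.3]
[0.5831 0.2431 0.0709] [0.012, -0.004, -1.0]
position: [0.5829, 0.2432, 0.0684]
wrist_force: [-0.1, -0.2, -1.0]
[0.5821 0.243  0.0678] [0.012, -0.005, -1.0]
[ 0.22551406 -0.88402267 -0.97005904]
```

```bash
python3 -m pendant '{"offset":[[0,2,0],[0,1,0]],"yaw":[0,0],"gripper":[0,0]}'|grep -E "pos|force";python3 settle.py;python3 -c "
from rig import manip;print(manip.state()['wrist_force'])"
```

```text
position: [0.5832, 0.2432, 0.0678]
wrist_force: [-0.2, 0.3, 0.3]
[0.5832 0.2431 0.0677] [0.015, -0.004, -1.0]
[-1.83095713  0.07906834  6.86666707]
```

Contact at 0.0677. Releasing.

```bash
python3 -m pendant '{"offset":[[0,0,0],[0,0,0],[0,0,0],[0,0,0]],"yaw":[0,0,0,0],"gripper":[40,40,40,40]}'|grep -E "width|pos"; python3 -m pendant '{"offset":[[0,-10,0],[0,-30,0],[0,-35,0],[0,-35,0]],"yaw":[0,0,0,0],"gripper":[40,50,50,50]}'|grep -E "width|pos|rot"; python3 settle.py; python3 -m pendant '{"offset":[[0,-10,-35],[0,-10,-35],[0,-10,-35],[0,0,-35]],"yaw":[0,0,0,0],"gripper":[50,50,50,50]}'|grep -E "time|pos|rot"
python3 - <<'E'
from look import *
c,p,R,s=look("w30"); print(s["time"])
S=manip.read_camera("side");Tp=manip.read_camera("top");cv2.imwrite("pics/s30.png",S["image"]);cv2.imwrite("pics/t30.png",Tp["image"]);np.savez("t30.npz",**Tp);np.savez("s30.npz",**S)
E
```

```text
position: [0.5833, 0.2432, 0.0676]
grip_width: 0.0378
position: [0.5754, 0.2421, 0.1716]
ee_rot: [[0.025, -0.005, 1.0], [-1.0, -0.009, 0.025], [0.009, -1.0, -0.006]]
grip_width: 0.0494
[0.5787 0.2429 0.1753] [0.005, -0.006, -1.0]
time: 38.7
position: [0.4384, 0.2379, 0.1988]
ee_rot: [[0.02, -0.002, 1.0], [-1.0, -0.009, 0.02], [0.009, -1.0, -0.002]]
38.75
```

View pics/s30.png

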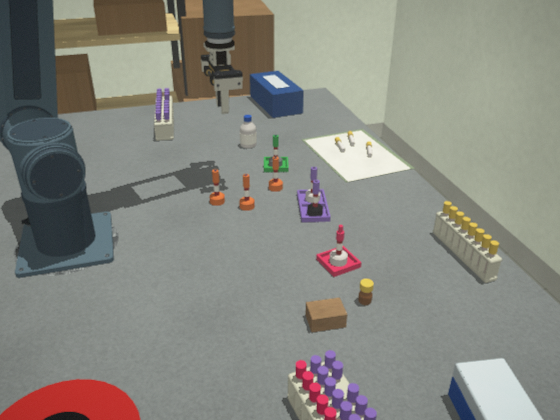

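View pics/t30.png

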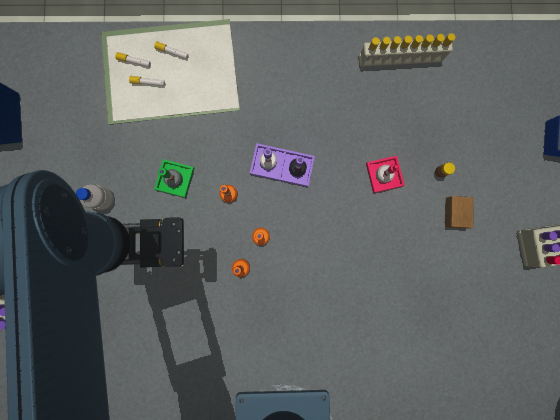

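View pics/w30.png

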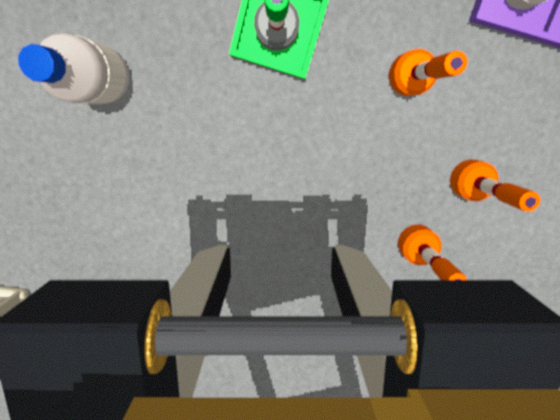

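All four stand in their trays in the top view: green (172,179), lavender places (268,160) and (297,167), pink (387,174). The bottle, vial, box and oranges have not moved. Final numeric check of heights and centring.

Run:
```python
from mw import *
C=dict(np.load("t30.npz"));S=dict(np.load("s30.npz"))
for nm,k,near in(("pink","pink",(.585,-.247)),("lavb","lav",(.602,-.041)),("lavw","lav",(.617,.024)),("green","green",(.582,.241))):
    a,n=capface(C,k,np.array(near),.085,.115,.025);b,nb=capface(S,k,np.array(near),.09,.115,.025)
    q,e=tri(ray(C,*a),ray(S,*b)); print(nm,"cap",onplane(C,*a,.1)[:2].round(4),"tri",q.round(4),"want",near)
cv2.imwrite("pics/t30c.png",cv2.resize(C["image"][140:205,145:415],(800,193),interpolation=cv2.INTER_CUBIC))
d=cv2.absdiff(T["image"],C["image"]).max(2); 
for n,(x,y,w,h) in dict(bottle=(75,180,40,35),vial=(435,160,22,20),box=(444,194,32,36)).items(): print(n,d[y:y+h,x:x+w].mean().round(1))
```

```text
pink cap [ 0.583  -0.2436] tri [ 0.5856 -0.2464  0.0923] want (0.585, -0.247)
lavb cap [ 0.6003 -0.0435] tri [ 0.6026 -0.0442  0.0935] want (0.602, -0.041)
lavw cap [0.6181 0.0232] tri [0.6203 0.0232 0.0939] want (0.617, 0.024)
green cap [0.5792 0.2398] tri [0.5814 0.2415 0.0936] want (0.582, 0.241)
bottle 13.7
vial 7.9
box 7.8
```

View pics/t30c.png

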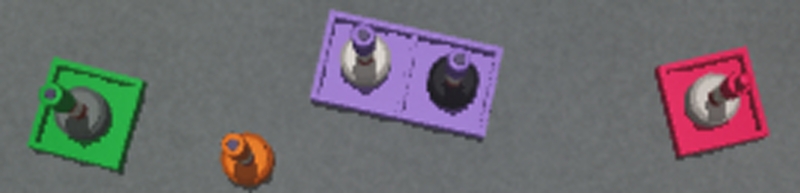

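```bash
python3 -c "
from rig import manip
s=manip.state();print(s['time'],s['grip_width'],s['wrist_force']);print(manip.sign_off())"
```

```text
38.85 0.04982588936752798 [ 0.66291481  1.09325367 -0.24287145]
the job is handed in; nothing more can be done
None
```

I placed the pink-capped tube in its tray first. Then I placed the black-carrier and white-carrier lavender tubes in separate places of the lavender tray, and the green tube in its tray. The job was handed in at 38.9 s, with the gripper open and clear of everything.

- **Position:** the last top and side views show all four upright, with caps within about 3–4 mm of the centres of their places. Cap tops triangulated about 4 mm higher than before on the lavender and green tubes and about 1 mm on pink. The trays' floors add 5 mm.
- **Set-down:** each tube was lowered until the wrist sensed a push of about 7–10 N (up to 21 N for a moment) at the expected floor height, then let go.
- **Bystanders:** the bottle, vial, box and orange look-alikes looked unmoved. The pixel comparison for the bottle was slightly high (13.7, against about 8 for the vial and box). I put that down to the arm next to it without checking further.
- **Disagreements:** triangulated heights ran a few mm below the text's, up to about 11 mm low in one wrist/top measurement, while depth readings agreed with the text.
- **Mended:** the first grip on the white-carrier lavender tube was about 7 mm off-centre, so I released it and gripped it again before lifting. The tool also drifted up to 3° off vertical while empty; I worked that down before gripping and kept tilt changes under about 2° while lowering tubes.

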